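Do up the gland nut deep inside a sample pump with a long T-handled socket key

TASK

Take the long red-handled socket key from its stand, lower it into the bore of the blue sample pump and seat it fully on the square nut at the bottom, finding the flats by feel and pressing only gently because the nut sits on a spring. Turn the nut clockwise (seen from above) until it comes up against its stop, without forcing it further so that the valve cartridge under it twists round. Then put the key back upright, fully down in its stand, and leave everything else on the worktop where it is.

Things in the scene. Friction and masses are not known exactly. Their poses are not given: they have to be found in the camera images.
- pump: Fixed sample pump head: 88 mm square aluminium flange, upright blue barrel 66 mm wide with a flared steel mouth 75 mm wide, 105 mm high, two hose stubs at 50 mm height reaching 61 mm from the axis along +y and -y. Origin: centre of the underside, z up. Round bore 41 mm wide, open at the top, floor at 24 mm. Place and yaw vary; pump and stand may swap sides.
- bore_mouth (a point): Centre of the bore's open end, at the top of the barrel (105 mm above the worktop). The mouth is a funnel, about 50 mm wide at the top and 41 mm wide 12 mm below, that guides the key's end (38 mm over its corners) into the bore.
- nut_top (a point): Point on the bore axis at the top of the unloaded brass nut, 55 mm above the worktop, 50 mm below the bore mouth; fixed to the pump, does not turn with the nut. From here down: a cone 6 mm high (13 mm wide at its top, 20 mm at its foot), a square block 20 mm across flats and 16 mm high, then the flange.
- nut_flange (a point): Point on the bore axis, fixed to the pump, on the nut's 37 mm round flange (unloaded), 22 mm below nut_top: a seated key rests here. The square stands at an unknown angle (any, whatever the pump's yaw) and must be felt for: a key out of line rests 16 mm higher, on top of the square, and drops when turned to within about 7 degrees of line (every 90 degrees).
- gland_nut (a joint): How far the nut is done up relative to the cartridge below it, rad: grows as the nut turns clockwise seen from above; it starts between 0.4 and 0.7 and the hard stop (tight) is at 1.2. Its friction is about 0.18 N m. Turning the key back more than a few degrees can drag it loose again. It does not tell the square's angle in the pump.
- spring_seat (a joint): How far the nut is pushed down against its spring, m: 0 unloaded, 4 N per mm (the key's own weight sinks it about 0.6 mm). More than 5.5 mm, which is 22 N, harms the seal.
- cartridge (a joint): Turning of the valve cartridge that carries spring and nut, rad, clockwise positive: 0 at the start, and it must stay there. It holds up to about 0.7 N m and slips round with the nut when the nut is forced against its stop with more.
- key: Loose long-reach socket key, about 0.24 kg (varies), upright in its stand at the start. Lower end: square socket, 23 mm across flats inside, 23 mm deep, 38 mm wide over its corners; shank 15 mm wide; red T handle on top, total height 139 mm. Origin: centre of the lower end; z up to the handle, x along the handle bar; inner flats face 0, 90 ... degrees from x.
- key_mouth (a point): Centre of the key's open lower end (same as the key's origin).
- key_bar (a point): Centre of the red handle bar, 130 mm above the key's lower end. The bar is 80 mm long (key's x), 14 mm thick (key's y: the way to grip it) and 18 mm high, free all round; below its middle is a collar 23 mm wide from 112 to 121 mm above the lower end.
- key_stand: Fixed grey stand for the key: 80 mm square foot 10 mm thick and a round cup 64 mm in diameter, 58 mm high with an orange band; a round hole 43 mm wide goes down to 10 mm above the worktop. Origin: centre of the underside. The key may stand in it at any yaw.
- stand_floor (a point): Centre of the floor of the stand's hole, 10 mm above the worktop, 48 mm below its mouth; the key's lower end rests here.
- spare_cap: Bystander: flat white round cap, 65 mm wide, 16 mm high; origin centre of the underside.
- pipette_bulb: Bystander: red rubber bulb, 53 mm wide, 76 mm high, standing; origin centre of the underside.
- fuse_box: Bystander: small white and blue carton, 36x62x22 mm; origin centre of the underside.
- spanner: Bystander: steel open-ended spanner 147 mm long, lying at the right of the worktop; not needed; origin centre of the underside.
Not all that is in view belongs to the job. Of the things shaped like the pump, the aluminium one is meant.

How it is judged:
By the outcome, as a careful person would: the job done as asked, in the order asked, and still so for the second after the job is handed in, with the robot touching nothing.
It also fails if it takes over 64 s, if anything falls off the work surface, if the arm or the gripper's body presses on something with over 40 N, if the wrist force passes 120 N, or if a joint passes its speed limit or range.

ROBOT

A 6-joint arm with a two-finger parallel gripper is mounted at the origin on a cart in front of the work surface, level with it; the furniture and walls round the work are solid. World frame = base frame: x ahead of the robot, y to its left, z up, the work surface at z = 0. Lengths are in m, angles in rad, forces in N, time in s.
With the tool pointing down it reaches from about 0.425 to 0.95 m from the base axis. Payload 3.5 kg.
Tool frame: the origin (TCP) lies at the very end of the fingers, on their centre line; the grasp point (between the pads) lies 19 mm behind it; z points along the fingers, y is the line along which they close (so a half turn about z gives the same grasp; the last joint's range is limited). The gripper opens to 85 mm and grips with 20 to 120 N. Pads are 22 mm wide; open, the fingers measure 114 mm over their backs; the gripper's body (76 mm by 85 mm) begins 54 mm behind the grasp point. The pads swing forward as they close: fully open they stand 13 mm farther back than shut.
Start: joints at [-1.394, 0.286, 1.577, -0, 1.279, -0.15], TCP at [0.217, -0.639, 0.231] pointing down, gripper open.
Joint ranges: [-2.77, 2.77], [-0.9, 2.22], [0.21, 2.48], [-1.53, 4.67], [0.24, 2.81], [-2.84, 2.84]. Speed limits (rad/s): [2.79, 2.79, 3.14, 3.14, 3.14, 3.14].

INTERFACE

Orientations are given as a unit quaternion [x, y, z, w].
In Python, from plant import ctrl, optics, sign_off gives the robot as it stands.
- The arm moves only by the shell command python3 -m creep 'ROWS' [FORCE]. ROWS is JSON, a list of rows, each an object of numbers: "x", "y", "z": the shift along the tool's x, y, z in mm; "rx", "ry", "rz": the turn, a rotation vector about the tool's x, y, z in degrees; "grip": the opening, from 0 (shut) to 1 (fully open). In form: [{"x": .., "y": .., "z": .., "rx": .., "ry": .., "rz": .., "grip": ..}, ...]. A call has exactly 10 rows; each row shifts and turns the commanded pose from where the row before left it, along the tool's axes as they then stand; what a row does not reach is not made up. A row lasts 1/12 s, in which the tool goes at most 41.7 mm and 7.16 degrees, less where a joint would pass 70% of its speed; a pose out of reach is approached as far as the arm can. A call with a gripper value outside its range is refused whole. The fingers move at their own pace and stop on an object; FORCE is the grip in N (left out, the last holds). Time passes only in rows, so rows that do not move let the fingers close, or fill a call up. It gives the time, the measured TCP pose, the force, the opening and the grip force at its end, in the units of the state.
- ctrl.get_state(): the state, without advancing time (a new reading comes with each control period).
- optics.read_camera(name): name is "scene" or "top" or "wrist"; returns a dict with "color" (420x560x3 uint8, blue, green, red), "K" (3x3 intrinsics, pixels), "R" (3x3) and "t" (3): a world point X has camera coordinates R X + t. Camera axes: x right, y down, z forward; pixel columns grow to the right and rows downward; lengths in m; the calibration is good to about 2 mm. A picture is of the moment at which its call begins. There is no depth.
- sign_off(): hands the job in; it is judged then, once.
The state is a dict: "time": time; "qpos": joint angles; "dq": joint speeds; "joint_efforts": joint torques, N m; "eef_pos": TCP position; "tcp_rot": TCP orientation; "contact_force": force on the tool from outside, world axes, zero at the start; "wrist_torque": the same for the moment, N m; "opening": opening from 0.0 (shut) to 1.0 (fully open); "finger_force": force on a finger pad.
Only numpy, scipy, OpenCV 4.12 (cv2) and the standard library are available. Lean on these libraries where they do the work, as an engineer would, in place of code of your own. Each camera call takes 0.05 s, during which the arm holds its last target. There are 200 camera calls.

## Working session

There is one attempt and no reset: what is moved stays moved. The work goes in short steps, Python scripts to look and compute and a shell command to move; the robot and the scene stay as the last step left them, time stands still between calls to the robot, and variables do not carry over. Pictures are saved under pics/ and viewed, at most 10 in all, crops included, and the job is handed in when it is done.

```bash
ls; mkdir -p pics
python3 - <<'E'
from plant import ctrl, optics
import cv2,numpy as np
s=ctrl.get_state();print({k:np.round(v,3).tolist() for k,v in s.items()})
for n in("scene","top"):
    c=optics.read_camera(n);cv2.imwrite(f"pics/{n}0.png",c["color"]);np.savez(f"{n}0.npz",**c)
    print(n,c["K"].round(1).tolist(),(-c["R"].T@c["t"]).round(3))
E
```

```text
pics
{'time': 0.0, 'qpos': [-1.394, 0.287, 1.578, 0.0, 1.279, -0.15], 'dq': [-0.001, 0.001, 0.001, 0.001, -0.001, 0.0], 'joint_efforts': [-0.0, -40.598, -29.263, -0.0, 0.006, -0.0], 'eef_pos': [0.217, -0.639, 0.23], 'tcp_rot': [0.987, 0.163, -0.0, -0.001], 'contact_force': [-1.454, -0.56, 0.05], 'wrist_torque': [0.026, -0.013, -0.025], 'finger_force': 0.0, 'opening': 0.997}
scene [[485.4, 0.0, 285.0], [0.0, 485.4, 201.9], [0.0, 0.0, 1.0]] [-0.228  0.831  0.867]
top [[475.2, 0.0, 282.9], [0.0, 475.2, 213.7], [0.0, 0.0, 1.0]] [0.402 0.007 1.232]
```

View pics/top0.png

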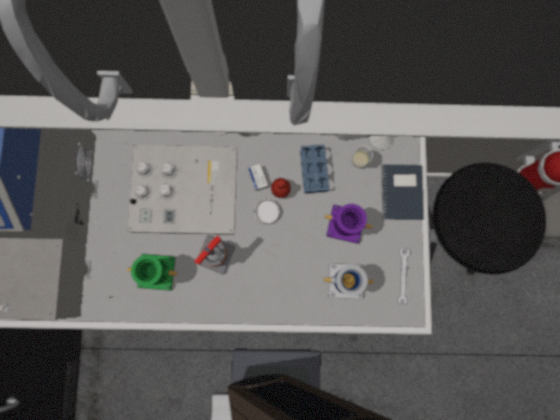

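View pics/scene0.png

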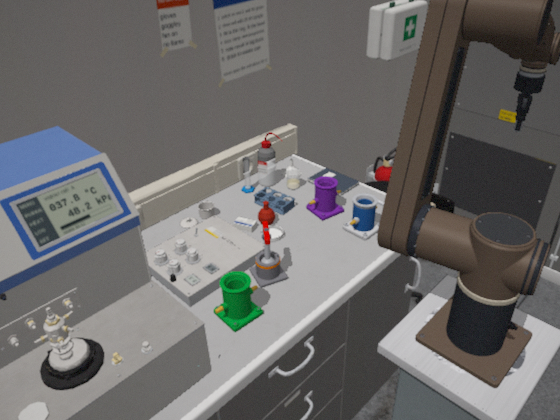

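The scene has three pump-shaped things in the top view: green (147,270), purple (350,220), and a blue barrel on a bare aluminium flange with a steel rim (350,281). The last fits the description. The key's red bar is at about (208,250). I'll confirm with a crop and measure.

```bash
cat > h.py <<'E'
import numpy as np,cv2
def ray(c,uv,z):
    "intersect pixel ray with plane at height z"
    C=-c["R"].T@c["t"]; d=c["R"].T@np.linalg.solve(c["K"],[uv[0],uv[1],1.]); return C+d*(z-C[2])/d[2]
def proj(c,X):
    p=c["K"]@(c["R"]@np.asarray(X)+c["t"]); return p[:2]/p[2]
def blobs(m,amin=30):
    cs,_=cv2.findContours(m.astype(np.uint8),cv2.RETR_EXTERNAL,cv2.CHAIN_APPROX_NONE)
    return [c for c in cs if cv2.contourArea(c)>amin]
E
python3 - <<'E'
from h import *
t=np.load("top0.npz");s=np.load("scene0.npz")
for n,c in(("top",t),("scene",s)):
    hsv=cv2.cvtColor(c["color"],cv2.COLOR_BGR2HSV);H,S,V=cv2.split(hsv)
    for nm,m in(("red",((H<8)|(H>172))&(S>150)&(V>80)),("blue",(H>100)&(H<122)&(S>110)&(V>40))):
        for b in blobs(m,25):
            r=cv2.minAreaRect(b);print(n,nm,np.round(r[0],1),np.round(r[1],1),round(r[2],1), ray(c,r[0],.14).round(3),ray(c,r[0],.105).round(3))
a=cv2.resize(t["color"][235:315,300:400],(500,400),interpolation=2);b=cv2.resize(s["color"][180:245,330:400],(300,279),interpolation=2)
d=cv2.resize(t["color"][220:285,180:245],(300,300),interpolation=2)
o=np.zeros((580,800,3),np.uint8);o[:400,:500]=a;o[:279,500:]=b;o[280:,500:]=d;cv2.imwrite("pics/crop1.png",o)
E
```

```text
top red [201.3 257. ] [ 5.8 14.5] 38.7 [0.478 0.177 0.14 ] [0.48  0.183 0.105]
top red [213.7 242.8] [ 5.6 14.4] 41.2 [0.511 0.15  0.14 ] [0.514 0.155 0.105]
top red [280.  187.5] [17. 16.] 90.0 [0.644 0.    0.14 ] [ 0.652 -0.     0.105]
top red [532.2 173.4] [16.1 16.1] 63.4 [ 0.691 -0.6    0.14 ] [ 0.7   -0.62   0.105]
top red [552. 166.] [28. 14.] 90.0 [ 0.71  -0.649  0.14 ] [ 0.72  -0.67   0.105]
top blue [355.4 279.6] [16.1  6.9] 82.9 [ 0.433 -0.176  0.14 ] [ 0.434 -0.182  0.105]
top blue [  4.5 214.2] [27.7  8.2] 77.9 [0.568 0.634 0.14 ] [0.573 0.654 0.105]
top blue [ 15.7 177. ] [37.1 97.1] 5.7 [0.656 0.618 0.14 ] [0.664 0.638 0.105]
scene red [266.4 236.4] [13.6  5.5] 82.9 [0.482 0.176 0.14 ] [0.516 0.145 0.105]
scene red [265.4 214.3] [24.1 15.7] 63.4 [0.554 0.11  0.14 ] [0.591 0.076 0.105]
scene red [383. 173.] [14. 16.] 90.0 [ 0.449 -0.281  0.14 ] [ 0.481 -0.335  0.105]
scene red [265.5 142.5] [7. 9.] 0.0 [ 0.862 -0.191  0.14 ] [ 0.915 -0.24   0.105]
scene red [172.    3.1] [ 6.2 30.5] 82.4 [ 3.12  -1.396  0.14 ] [ 3.281 -1.504  0.105]
scene blue [ 67.8 253.6] [  9.8 156.5] 63.4 [0.785 0.545 0.14 ] [0.834 0.532 0.105]
scene blue [363.  218.1] [21.3 24.4] 5.2 [ 0.353 -0.049  0.14 ] [ 0.381 -0.091  0.105]
scene blue [364.5 201. ] [ 4. 13.] 90.0 [ 0.398 -0.118  0.14 ] [ 0.428 -0.164  0.105]
scene blue [248. 189.] [ 6. 12.] 90.0 [0.683 0.054 0.14 ] [0.727 0.017 0.105]
scene blue [ 65.  207.1] [ 67.4 112.9] 64.4 [0.987 0.457 0.14 ] [1.046 0.439 0.105]
scene blue [ 41.9 151.6] [ 42.3 104.4] 69.9 [1.373 0.355 0.14 ] [1.45  0.332 0.105]
scene blue [230.   4.] [ 8. 34.] 90.0 [ 2.743 -1.652  0.14 ] [ 2.886 -1.772  0.105]
```

View pics/crop1.png

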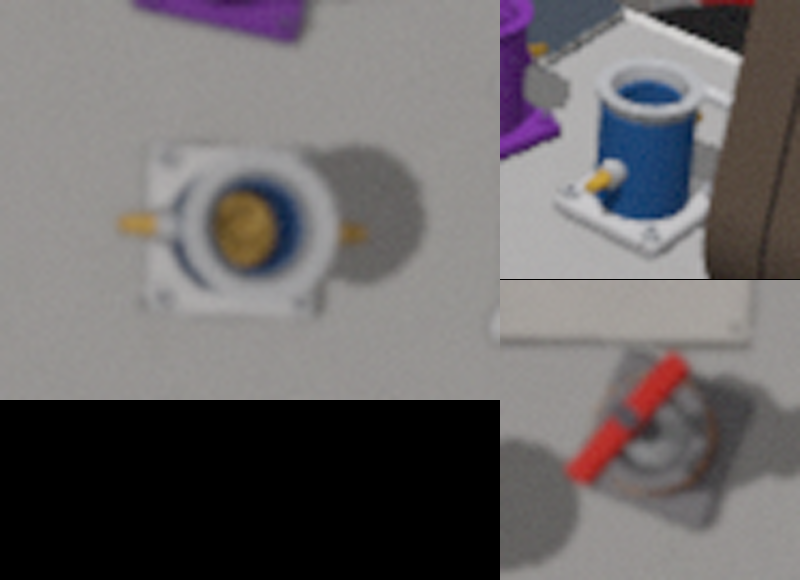

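Crop confirms: aluminium flange, blue barrel, steel rim, brass nut inside, so this is the pump. Its rim centre is about (352,281). The key's bar is centred at about (207.5,250), and the stand lies below it.

```bash
python3 -m creep '[{"x":27,"y":-28.5,"grip":1},{"x":27,"y":-28.5,"grip":1},{"x":27,"y":-28.5,"grip":1},{"x":27,"y":-28.5,"grip":1},{"x":27,"y":-28.5,"grip":1},{"x":27,"y":-28.5,"grip":1},{"x":27,"y":-28.5,"grip":1},{"x":27,"y":-28.5,"grip":1},{"x":27,"y":-28.5,"grip":1},{"x":27,"y":-28.5,"grip":1}]' 40
python3 -m creep '[{"x":20,"y":-20,"grip":1},{"rz":-7,"grip":1},{"rz":-7,"grip":1},{"rz":-7,"grip":1},{"rz":-7,"grip":1},{"rz":-7,"grip":1},{"rz":-7,"grip":1},{"rz":-7,"grip":1},{"rz":-7,"grip":1},{"rz":-7,"grip":1}]'
python3 - <<'E'
from h import *
from plant import ctrl,optics
t=np.load("top0.npz")
print("bar",ray(t,(207.5,250),.149),"pump",ray(t,(352,281),.105), "cup",ray(t,(180+655*.2167-500*.2167,220+(430-280)*.2167),.058))
c=optics.read_camera("wrist");cv2.imwrite("pics/w1.png",c["color"]);np.savez("w1.npz",**c)
print(proj(c,ray(t,(352,281),.105)),ctrl.get_state()["eef_pos"],ctrl.get_state()["qpos"])
E
```

```text
bar [0.49314788 0.16243732 0.149     ] pump [ 0.4301967  -0.17373503  0.105     ] cup [0.49492907 0.16025786 0.058     ]
[-356.29272633 -373.88219722] [ 0.2165841  -0.63874929  0.23021916] [-1.39404693e+00  2.87009360e-01  1.57786716e+00 -7.64259598e-06
  1.27863256e+00 -1.50003151e-01]$[0]: bad value
$[0]: bad value
```

View pics/w1.png

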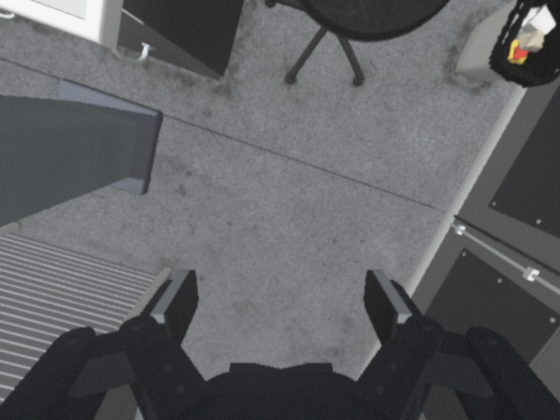

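The rows were refused, so the arm hasn't moved. The picture just shows the floor between the open fingers. I'll retry with every key given.

Run:
```python
from h import *
from plant import optics
c=optics.read_camera("wrist");cv2.imwrite("pics/w2.png",c["color"]);np.savez("w2.npz",**c)
print(proj(c,[.430,-.174,.105]),-c["R"].T@c["t"], c["R"].round(2).tolist(), c["K"][0,0])
g=c["color"];hsv=cv2.cvtColor(g,cv2.COLOR_BGR2HSV);H,S,V=cv2.split(hsv)
for nm,m in(("blue",(H>100)&(H<122)&(S>110)&(V>40)),("brass",(H>12)&(H<30)&(S>100)&(V>60))):
    for b in blobs(m,100): r=cv2.minAreaRect(b);print(nm,np.round(r[0],1),np.round(r[1],1))
```

```text
[184.05086273 117.18694826] [ 0.45697168 -0.25437147  0.37339509] [[0.32, -0.95, -0.0], [-0.9, -0.3, 0.32], [-0.3, -0.1, -0.95]] 290.4743279729009
brass [193.5 111.5] [29. 15.]
```

View pics/w2.png

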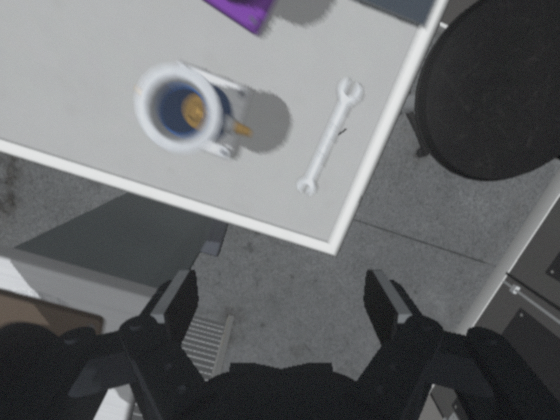

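Wrist view: pump rim centred at about (178,108), with the brass nut inside at (193,111). The purple decoy is at the top and the spanner at right. I'll refine the rim centre.

Run:
```python
from h import *
for n,roi,rr in(("w2",(110,40,250,180),(38,50)),("top0",(325,255,380,305),(14,19))):
    c=np.load(n+".npz");g=cv2.cvtColor(c["color"],cv2.COLOR_BGR2GRAY);x0,y0,x1,y1=roi
    k=8 if n=="top0" else 3
    p=cv2.resize(g[y0:y1,x0:x1],None,fx=k,fy=k,interpolation=cv2.INTER_CUBIC)
    for lo,hi in((rr[0],rr[1]),(rr[0]*.6,rr[0]*.8)):
        h=cv2.HoughCircles(p,cv2.HOUGH_GRADIENT,1.5,20,param1=80,param2=25,minRadius=int(lo*k),maxRadius=int(hi*k))
        if h is not None:
            for q in h[0][:2]:
                uv=(q[0]/k-.5+.5/k+x0,q[1]/k-.5+.5/k+y0);P=ray(c,uv,.105);C=-c["R"].T@c["t"]
                print(n,np.round(uv,1),"r px",round(q[2]/k,1),"diam m",round(2*q[2]/k*np.linalg.norm(P-C)/c["K"][0,0],3),P.round(4))
```

```text
w2 [175.4 111.9] r px 45.8 diam m 0.089 [ 0.4319 -0.1659  0.105 ]
w2 [181.9 114.9] r px 41.4 diam m 0.08 [ 0.4312 -0.1718  0.105 ]
w2 [177.4 109.4] r px 29.5 diam m 0.057 [ 0.4344 -0.1671  0.105 ]
w2 [204.4 107.4] r px 24.4 diam m 0.046 [ 0.4436 -0.189   0.105 ]
```

```bash
python3 -m creep '[{"x":0,"y":0,"z":0,"rx":0,"ry":0,"rz":-7,"grip":1.0},{"x":0,"y":0,"z":0,"rx":0,"ry":0,"rz":-7,"grip":1.0},{"x":0,"y":0,"z":0,"rx":0,"ry":0,"rz":-7,"grip":1.0},{"x":0,"y":0,"z":0,"rx":0,"ry":0,"rz":-7,"grip":1.0},{"x":0,"y":0,"z":0,"rx":0,"ry":0,"rz":-7,"grip":1.0},{"x":0,"y":0,"z":0,"rx":0,"ry":0,"rz":-7,"grip":1.0},{"x":0,"y":0,"z":0,"rx":0,"ry":0,"rz":-7,"grip":1.0},{"x":30,"y":0,"z":0,"rx":0,"ry":0,"rz":0,"grip":1.0},{"x":20,"y":0,"z":0,"rx":0,"ry":0,"rz":0,"grip":1.0},{"x":0,"y":0,"z":0,"rx":0,"ry":0,"rz":0,"grip":1.0}]'
cat > rim.py <<'E'
from h import *
from plant import optics,ctrl
c=optics.read_camera("wrist");np.savez("w3.npz",**c)
print(proj(c,[.434,-.167,.105]),proj(c,[.43,-.174,.105]))
g=cv2.cvtColor(c["color"],cv2.COLOR_BGR2GRAY);x,y=proj(c,[.432,-.17,.105]).astype(int);x0,y0=max(x-80,0),max(y-80,0)
cv2.imwrite("pics/w3.png",cv2.resize(c["color"][y0:y0+160,x0:x0+160],(640,640))[:600])
hsv=cv2.cvtColor(c["color"],cv2.COLOR_BGR2HSV);H,S,V=cv2.split(hsv)
m=((S>100)&(H>10)&(H<125)&(np.hypot(*(np.indices(g.shape)[::-1]-np.array([x,y])[:,None,None]))<55)).astype(np.uint8)
m=cv2.morphologyEx(m,cv2.MORPH_OPEN,np.ones((3,3)))
b=max(blobs(m,100),key=cv2.contourArea);e=cv2.fitEllipse(cv2.convexHull(b));C=-c["R"].T@c["t"]
print("colour inside bore",e,ray(c,e[0],.093))
E
python3 rim.py
```

```text
time: 1.87
eef_pos: [0.4003, -0.234, 0.2309]
tcp_rot: [0.83, 0.558, 0.0, -0.001]
contact_force: [0.5, -0.3, -0.3]
opening: 0.998
finger_force: 0.0
[288.74917008 125.30919857] [287.47054828 134.67307324]
colour inside bore ((286.8628845214844, 127.50047302246094), (31.692461013793945, 32.76744079589844), 6.439558506011963) [ 0.43185374 -0.16851375  0.093     ]
```

View pics/w3.png

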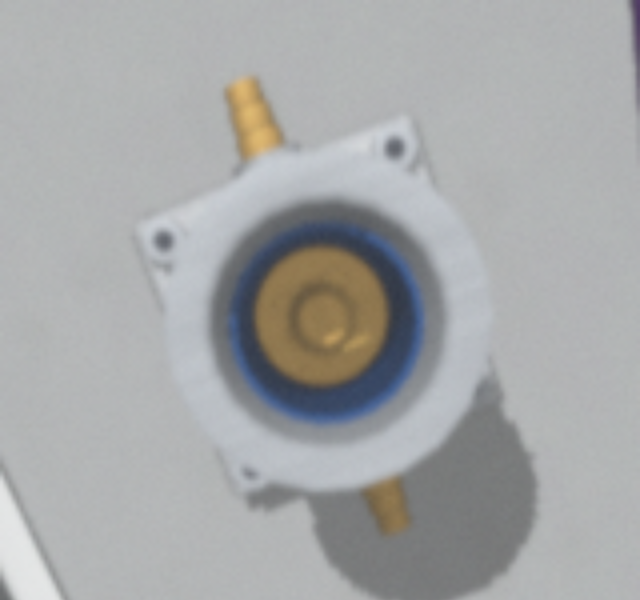

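The crop shows the rim's outer edge and the blue ring both centred near crop (327,322), i.e. full-image (289.8,129.5). Next I'll work out the transfer to the key.

```bash
cat > plan.py <<'E'
import sys,numpy as np
from plant import ctrl
# plan.py tx ty yaw_target n : per-row shifts in tool axes for a straight world line while turning (rz about tool z, = -yaw)
def plan(tx,ty,yaw,n):
    s=ctrl.get_state();q=s["tcp_rot"];y0=np.degrees(2*np.arctan2(q[1],q[0]));d=(yaw-y0+180)%360-180
    v=(np.array([tx,ty])-s["eef_pos"][:2])*1000/n;r=d/n
    print("yaw0",round(y0,1),"turn",round(d,1),"rz/row",round(-r,2),"z",s["eef_pos"][2].round(4))
    for i in range(n):
        a=np.radians(y0+r*i);print("x %.1f y %.1f"%(v@[np.cos(a),np.sin(a)],v@[np.sin(a),-np.cos(a)]),end="; ")
    print()
if __name__=="__main__": plan(*map(float,sys.argv[1:4]),int(sys.argv[4]))
E
python3 plan.py .4935 .1625 140.7 11; python3 -c "
from h import *
c=np.load('w3.npz');print(ray(c,(289.8,129.5),.105),ray(c,(289.8,129.5),.097))"
```

```text
yaw0 67.9 turn 72.8 rz/row -6.62 z 0.231
x 36.7 y -5.7; x 37.1 y -1.5; x 37.0 y 2.8; x 36.5 y 7.1; x 35.4 y 11.2; x 33.9 y 15.2; x 31.9 y 19.0; x 29.5 y 22.6; x 26.7 y 25.8; x 23.5 y 28.7; x 20.1 y 31.3; 
[ 0.43355358 -0.1706582   0.105     ] [ 0.43366327 -0.17101251  0.097     ]
```

```bash
python3 -m creep '[{"x":36.5,"y":-6,"z":0,"rx":0,"ry":0,"rz":-7,"grip":1.0},{"x":37,"y":-1.5,"z":0,"rx":0,"ry":0,"rz":-7,"grip":1.0},{"x":37,"y":3,"z":0,"rx":0,"ry":0,"rz":-7,"grip":1.0},{"x":36.5,"y":7,"z":0,"rx":0,"ry":0,"rz":-7,"grip":1.0},{"x":35.5,"y":11,"z":0,"rx":0,"ry":0,"rz":-7,"grip":1.0},{"x":34,"y":15,"z":0,"rx":0,"ry":0,"rz":-7,"grip":1.0},{"x":32,"y":19,"z":0,"rx":0,"ry":0,"rz":-7,"grip":1.0},{"x":29.5,"y":22.5,"z":0,"rx":0,"ry":0,"rz":-7,"grip":1.0},{"x":26.5,"y":26,"z":0,"rx":0,"ry":0,"rz":-7,"grip":1.0},{"x":20,"y":30,"z":0,"rx":0,"ry":0,"rz":-7,"grip":1.0}]'
python3 - <<'E'
from h import *
from plant import optics,ctrl
import plan
c=optics.read_camera("wrist");np.savez("w4.npz",**c)
H,S,V=cv2.split(cv2.cvtColor(c["color"],cv2.COLOR_BGR2HSV))
m=((H<8)|(H>172))&(S>150)&(V>60)
for b in blobs(m,60):
    r=cv2.minAreaRect(b);bx=cv2.boxPoints(r);print(np.round(r[0],1),np.round(r[1],1),[ray(c,p,.149)[:2].round(4).tolist() for p in bx],ray(c,r[0],.149))
print(proj(c,[.4935,.1625,.149]));plan.plan(.4935,.1625,140.7,3)
x,y=proj(c,[.4935,.1625,.149]).astype(int)
cv2.imwrite("pics/w4.png",cv2.resize(c["color"][max(y-100,0):y+100,max(x-130,0):x+130],None,fx=3,fy=3))
E
```

```text
time: 2.75
eef_pos: [0.4777, 0.1266, 0.2314]
tcp_rot: [0.358, 0.934, -0.0, 0.0]
contact_force: [0.8, 0.4, 0.3]
opening: 0.999
finger_force: 0.0
[332.  228.5] [33. 10.] [[0.4958, 0.1606], [0.5013, 0.1666], [0.5243, 0.1484], [0.5186, 0.1421]] [0.50979765 0.1545887  0.149     ]
[332.4 176.6] [14.3 45.2] [[0.486, 0.166], [0.4591, 0.1894], [0.4666, 0.1973], [0.4939, 0.1743]] [0.47606526 0.18203967 0.149     ]
[327.02554923 208.43007144]
yaw0 138.5 turn 2.2 rz/row -0.73 z 0.2315
x 3.2 y 11.0; x 3.1 y 11.1; x 2.9 y 11.1;
```

View pics/w4.png

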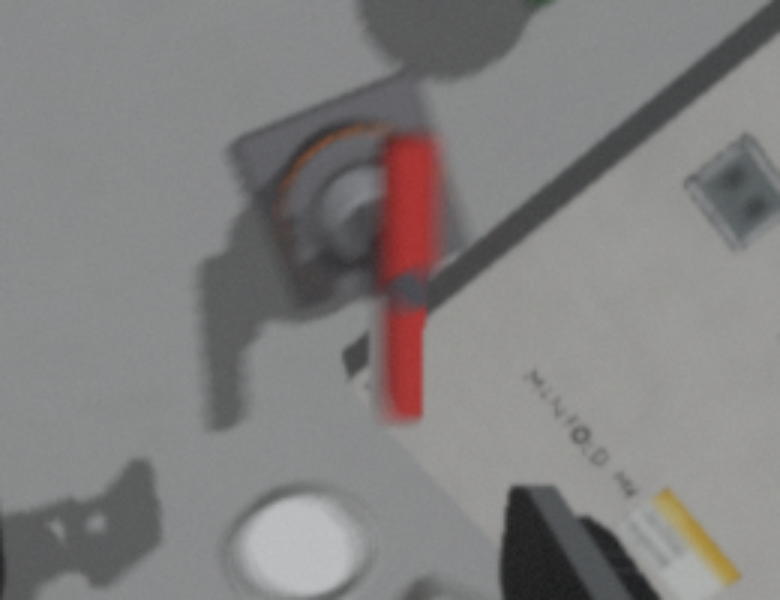

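The bar is vertical in the crop at (405,275), with the spare cap below it and the manifold plate to its right. The bar centre comes out near (0.492,0.166) with yaw 140.6. I'll move over it, part-way down, and recheck once the arm has settled.

```bash
python3 -m creep '[{"x":4,"y":18,"z":10,"rx":0,"ry":0,"rz":-1,"grip":1.0},{"x":4,"y":18,"z":10,"rx":0,"ry":0,"rz":-1.1,"grip":1.0},{"x":4,"y":0,"z":10,"rx":0,"ry":0,"rz":0,"grip":1.0},{"x":0,"y":0,"z":10,"rx":0,"ry":0,"rz":0,"grip":0.6},{"x":0,"y":0,"z":0,"rx":0,"ry":0,"rz":0,"grip":0.6},{"x":0,"y":0,"z":0,"rx":0,"ry":0,"rz":0,"grip":0.6},{"x":0,"y":0,"z":0,"rx":0,"ry":0,"rz":0,"grip":0.6},{"x":0,"y":0,"z":0,"rx":0,"ry":0,"rz":0,"grip":0.6},{"x":0,"y":0,"z":0,"rx":0,"ry":0,"rz":0,"grip":0.6},{"x":0,"y":0,"z":0,"rx":0,"ry":0,"rz":0,"grip":0.6}]'
cat > bar.py <<'E'
from h import *
from plant import optics,ctrl
import plan
c=optics.read_camera("wrist");np.savez("w5.npz",**c)
H,S,V=cv2.split(cv2.cvtColor(c["color"],cv2.COLOR_BGR2HSV))
m=((H<8)|(H>172))&(S>150)&(V>60)
P=[]
for b in blobs(m,60):
    r=cv2.minAreaRect(b);P.append(cv2.boxPoints(r));print(np.round(r[0],1),np.round(r[1],1))
r=cv2.minAreaRect(np.concatenate(P));bx=np.array([ray(c,p,.149)[:2] for p in cv2.boxPoints(r)])
e=sorted([(np.linalg.norm(bx[i]-bx[(i+1)%4]),i) for i in range(4)]);i=e[-1][1];d=bx[i]-bx[(i+1)%4]
ctr=bx.mean(0);print("sides",[round(x[0],4) for x in e],"ctr",ctr.round(4),"ang",np.degrees(np.arctan2(d[1],d[0]))%180);plan.plan(*ctr,np.degrees(np.arctan2(d[1],d[0]))%180,1)
E
python3 bar.py
```

```text
time: 3.63
eef_pos: [0.4929, 0.1598, 0.1921]
tcp_rot: [0.344, 0.939, 0.0, 0.001]
contact_force: [0.2, 0.4, -0.4]
opening: 0.597
finger_force: 0.0
[288.5 260. ] [34. 17.]
[288.5 206.5] [55. 19.]
sides [np.float64(0.0123), np.float64(0.0138), np.float64(0.0719), np.float64(0.072)] ctr [0.4898 0.1692] ang 140.89435669219853
yaw0 139.8 turn 1.1 rz/row -1.09 z 0.1919
x 8.3 y 5.1;
```

```bash
python3 -c "
from h import *
import plan
c=np.load('w5.npz');p=ray(c,(288.5,238.5),.149);print(p,proj(c,p));plan.plan(p[0],p[1],140.8,1)
cv2.imwrite('pics/w5.png',cv2.resize(c['color'][120:420,150:430],None,fx=2,fy=2))"
```

```text
[0.49422551 0.16554811 0.149     ] [288.5 238.5]
yaw0 139.8 turn 1.0 rz/row -1.0 z 0.1919
x 2.6 y 5.2;
```

View pics/w5.png

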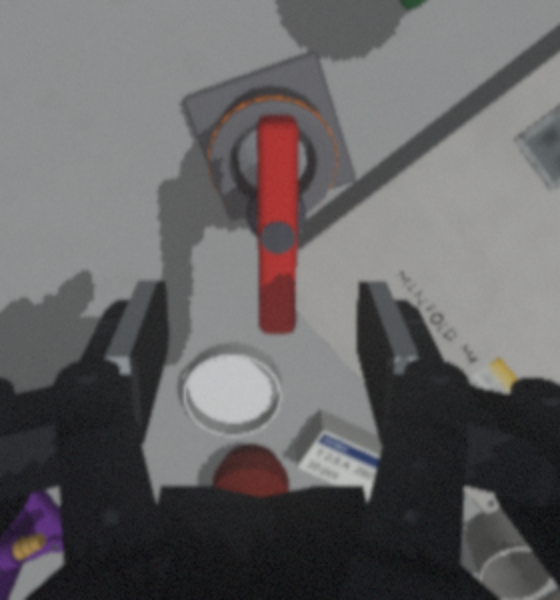

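The picture shows the bar upright between the fingers, with its hub dot at crop (278,237). It lies about 5 mm right of the finger centre, which agrees with the ray result. Descend and grip, with the tips just clear of the collar.

```bash
python3 -m creep '[{"x":2.6,"y":5.2,"z":0,"rx":0,"ry":0,"rz":-1,"grip":0.6},{"x":0,"y":0,"z":15,"rx":0,"ry":0,"rz":0,"grip":0.6},{"x":0,"y":0,"z":15,"rx":0,"ry":0,"rz":0,"grip":0.6},{"x":0,"y":0,"z":15,"rx":0,"ry":0,"rz":0,"grip":0.6},{"x":0,"y":0,"z":14,"rx":0,"ry":0,"rz":0,"grip":0.6},{"x":0,"y":0,"z":0,"rx":0,"ry":0,"rz":0,"grip":0.3},{"x":0,"y":0,"z":0,"rx":0,"ry":0,"rz":0,"grip":0.1},{"x":0,"y":0,"z":0,"rx":0,"ry":0,"rz":0,"grip":0.0},{"x":0,"y":0,"z":0,"rx":0,"ry":0,"rz":0,"grip":0.0},{"x":0,"y":0,"z":0,"rx":0,"ry":0,"rz":0,"grip":0.0}]' 50
python3 -c "
from plant import ctrl;s=ctrl.get_state();print(s['wrist_torque'],s['qpos'])"
```

```text
time: 4.52
eef_pos: [0.4947, 0.1659, 0.1335]
tcp_rot: [0.335, 0.942, 0.0, 0.001]
contact_force: [-0.1, 0.0, -0.2]
opening: 0.149
finger_force: 52.5
[ 0.06166019  0.01713014 -0.03600698] [ 1.29042635e-01  5.26702618e-02  2.03318869e+00 -1.69090536e-06
  1.05369529e+00 -7.58248511e-01]
```

Gripped at 12.7 mm with no side load. Lift clear and work out the carry.

```bash
python3 -m creep '[{"x":0,"y":0,"z":-5,"rx":0,"ry":0,"rz":0,"grip":0.0},{"x":0,"y":0,"z":-10,"rx":0,"ry":0,"rz":0,"grip":0.0},{"x":0,"y":0,"z":-15,"rx":0,"ry":0,"rz":0,"grip":0.0},{"x":0,"y":0,"z":-20,"rx":0,"ry":0,"rz":0,"grip":0.0},{"x":0,"y":0,"z":-20,"rx":0,"ry":0,"rz":0,"grip":0.0},{"x":0,"y":0,"z":-20,"rx":0,"ry":0,"rz":0,"grip":0.0},{"x":0,"y":0,"z":-17,"rx":0,"ry":0,"rz":0,"grip":0.0},{"x":0,"y":0,"z":-8,"rx":0,"ry":0,"rz":0,"grip":0.0},{"x":0,"y":0,"z":0,"rx":0,"ry":0,"rz":0,"grip":0.0},{"x":0,"y":0,"z":0,"rx":0,"ry":0,"rz":0,"grip":0.0}]'
python3 plan.py .4335 -.171 140.8 10;python3 -c "
from plant import ctrl;s=ctrl.get_state();print(s['wrist_torque'],s['qpos'])"
```

```text
time: 5.35
eef_pos: [0.4938, 0.1657, 0.2474]
tcp_rot: [0.335, 0.942, 0.0, 0.0]
contact_force: [-0.1, -0.4, -3.9]
opening: 0.15
finger_force: 52.2
yaw0 140.8 turn -0.0 rz/row 0.0 z 0.2474
x -16.6 y -29.9; x -16.6 y -29.9; x -16.6 y -29.9; x -16.6 y -29.9; x -16.6 y -29.9; x -16.6 y -29.9; x -16.6 y -29.9; x -16.6 y -29.9; x -16.6 y -29.9; x -16.6 y -29.9; 
[-0.02744545 -0.03267028 -0.0020628 ] [ 1.28893817e-01 -7.01949743e-02  1.93473507e+00 -2.64412062e-05
  1.27669119e+00 -7.58163312e-01]
```

```bash
python3 -m creep '[{"x":-7.5,"y":-13.5,"z":0,"rx":0,"ry":0,"rz":0,"grip":0.0},{"x":-15,"y":-27,"z":0,"rx":0,"ry":0,"rz":0,"grip":0.0},{"x":-19,"y":-34.5,"z":0,"rx":0,"ry":0,"rz":0,"grip":0.0},{"x":-19,"y":-34.5,"z":0,"rx":0,"ry":0,"rz":0,"grip":0.0},{"x":-19,"y":-34.5,"z":0,"rx":0,"ry":0,"rz":0,"grip":0.0},{"x":-19,"y":-34.5,"z":0,"rx":0,"ry":0,"rz":0,"grip":0.0},{"x":-19,"y":-34.5,"z":0,"rx":0,"ry":0,"rz":0,"grip":0.0},{"x":-19,"y":-34.5,"z":0,"rx":0,"ry":0,"rz":0,"grip":0.0},{"x":-16,"y":-28,"z":0,"rx":0,"ry":0,"rz":0,"grip":0.0},{"x":-13,"y":-23,"z":0,"rx":0,"ry":0,"rz":0,"grip":0.0}]'
python3 -m creep '[{"x":0,"y":0,"z":0,"rx":0,"ry":0,"rz":0,"grip":0.0},{"x":0,"y":0,"z":0,"rx":0,"ry":0,"rz":0,"grip":0.0},{"x":0,"y":0,"z":0,"rx":0,"ry":0,"rz":0,"grip":0.0},{"x":0,"y":0,"z":0,"rx":0,"ry":0,"rz":0,"grip":0.0},{"x":0,"y":0,"z":0,"rx":0,"ry":0,"rz":0,"grip":0.0},{"x":0,"y":0,"z":0,"rx":0,"ry":0,"rz":0,"grip":0.0},{"x":0,"y":0,"z":0,"rx":0,"ry":0,"rz":0,"grip":0.0},{"x":0,"y":0,"z":0,"rx":0,"ry":0,"rz":0,"grip":0.0},{"x":0,"y":0,"z":0,"rx":0,"ry":0,"rz":0,"grip":0.0},{"x":0,"y":0,"z":0,"rx":0,"ry":0,"rz":0,"grip":0.0}]'
python3 - <<'E'
from h import *
from plant import optics,ctrl
import plan
c=optics.read_camera("wrist");np.savez("w6.npz",**c);plan.plan(.4335,-.171,140.8,1)
s=ctrl.get_state();print(s["contact_force"],s["wrist_torque"])
cv2.imwrite('pics/w6.png',cv2.resize(c['color'][120:420,130:430],None,fx=2,fy=2))
E
```

```text
time: 6.18
eef_pos: [0.432, -0.172, 0.2454]
tcp_rot: [0.336, 0.942, 0.0, -0.002]
contact_force: [0.7, -0.1, -2.5]
opening: 0.148
finger_force: 52.2
time: 7.02
eef_pos: [0.4338, -0.17, 0.2474]
tcp_rot: [0.335, 0.942, 0.0, 0.0]
contact_force: [-0.3, 0.3, -2.7]
opening: 0.149
finger_force: 52.2
yaw0 140.8 turn -0.0 rz/row 0.04 z 0.2474
x -0.4 y -0.9; 
[-0.37737061 -0.16912063 -1.41899591] [0.01875323 0.0387061  0.03743276]
```

View pics/w6.png

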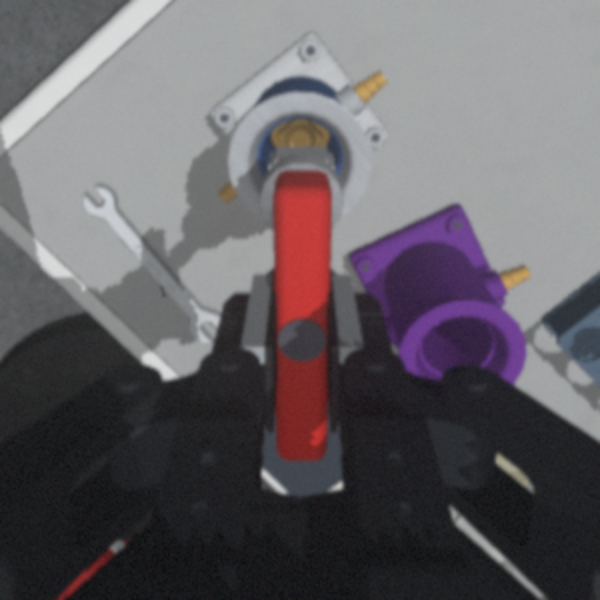

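The bar and pump rim are in line in the view (bar column 302, rim column 299). Lower into the bore, to about 13 mm above the square.

```bash
python3 -m creep '[{"x":0,"y":-0.9,"z":5,"rx":0,"ry":0,"rz":0,"grip":0.0},{"x":0,"y":0,"z":8,"rx":0,"ry":0,"rz":0,"grip":0.0},{"x":0,"y":0,"z":8,"rx":0,"ry":0,"rz":0,"grip":0.0},{"x":0,"y":0,"z":8,"rx":0,"ry":0,"rz":0,"grip":0.0},{"x":0,"y":0,"z":8,"rx":0,"ry":0,"rz":0,"grip":0.0},{"x":0,"y":0,"z":8,"rx":0,"ry":0,"rz":0,"grip":0.0},{"x":0,"y":0,"z":8,"rx":0,"ry":0,"rz":0,"grip":0.0},{"x":0,"y":0,"z":5,"rx":0,"ry":0,"rz":0,"grip":0.0},{"x":0,"y":0,"z":4,"rx":0,"ry":0,"rz":0,"grip":0.0},{"x":0,"y":0,"z":0,"rx":0,"ry":0,"rz":0,"grip":0.0}]'
python3 -c "
from plant import ctrl;s=ctrl.get_state();print(s['contact_force'],s['wrist_torque'])"
```

```text
time: 7.9
eef_pos: [0.4327, -0.1706, 0.1842]
tcp_rot: [0.335, 0.942, 0.0, -0.001]
contact_force: [-1.3, 0.4, -3.1]
opening: 0.149
finger_force: 52.1
[-1.27991109  0.43390048 -3.12713477] [ 0.03732442  0.02369266 -0.07566687]
```

```bash
python3 -m creep '[{"x":0,"y":0,"z":2,"rx":0,"ry":0,"rz":0,"grip":0.0},{"x":0,"y":0,"z":2,"rx":0,"ry":0,"rz":0,"grip":0.0},{"x":0,"y":0,"z":2,"rx":0,"ry":0,"rz":0,"grip":0.0},{"x":0,"y":0,"z":2,"rx":0,"ry":0,"rz":0,"grip":0.0},{"x":0,"y":0,"z":2,"rx":0,"ry":0,"rz":0,"grip":0.0},{"x":0,"y":0,"z":2,"rx":0,"ry":0,"rz":0,"grip":0.0},{"x":0,"y":0,"z":1,"rx":0,"ry":0,"rz":0,"grip":0.0},{"x":0,"y":0,"z":1,"rx":0,"ry":0,"rz":0,"grip":0.0},{"x":0,"y":0,"z":0.5,"rx":0,"ry":0,"rz":0,"grip":0.0},{"x":0,"y":0,"z":0,"rx":0,"ry":0,"rz":0,"grip":0.0}]'
python3 -c "
from plant import ctrl;s=ctrl.get_state();print(s['contact_force'],s['wrist_torque'])"
```

```text
time: 8.73
eef_pos: [0.4333, -0.171, 0.1714]
tcp_rot: [0.335, 0.942, -0.0, 0.0]
contact_force: [-0.5, -0.0, 0.3]
opening: 0.152
finger_force: 52.5
[-0.50797707 -0.02473952  0.29365174] [0.16359185 0.17562769 0.06688457]
```

Resting on the square, pressing about 3 N. Feel for the flats, turning clockwise with a gentle press.

```bash
python3 -m creep '[{"x":0,"y":0,"z":0.8,"rx":0,"ry":0,"rz":3,"grip":0.0},{"x":0,"y":0,"z":0,"rx":0,"ry":0,"rz":3,"grip":0.0},{"x":0,"y":0,"z":0,"rx":0,"ry":0,"rz":3,"grip":0.0},{"x":0,"y":0,"z":0,"rx":0,"ry":0,"rz":3,"grip":0.0},{"x":0,"y":0,"z":0,"rx":0,"ry":0,"rz":3,"grip":0.0},{"x":0,"y":0,"z":0,"rx":0,"ry":0,"rz":3,"grip":0.0},{"x":0,"y":0,"z":0,"rx":0,"ry":0,"rz":3,"grip":0.0},{"x":0,"y":0,"z":0,"rx":0,"ry":0,"rz":0,"grip":0.0},{"x":0,"y":0,"z":0,"rx":0,"ry":0,"rz":0,"grip":0.0},{"x":0,"y":0,"z":0,"rx":0,"ry":0,"rz":0,"grip":0.0}]'
python3 -c "
from plant import ctrl;s=ctrl.get_state();print(s['contact_force'],s['wrist_torque'])"
```

```text
time: 9.57
eef_pos: [0.4337, -0.1712, 0.1708]
tcp_rot: [0.501, 0.866, -0.0, 0.001]
contact_force: [-0.9, -0.4, 2.0]
opening: 0.148
finger_force: 52.8
[-0.93801983 -0.42806521  2.00878697] [0.03082457 0.00408879 0.01174477]
```

```bash
python3 -m creep '[{"x":0,"y":0,"z":0,"rx":0,"ry":0,"rz":3,"grip":0.0},{"x":0,"y":0,"z":0,"rx":0,"ry":0,"rz":3,"grip":0.0},{"x":0,"y":0,"z":0,"rx":0,"ry":0,"rz":3,"grip":0.0},{"x":0,"y":0,"z":0,"rx":0,"ry":0,"rz":3,"grip":0.0},{"x":0,"y":0,"z":0,"rx":0,"ry":0,"rz":3,"grip":0.0},{"x":0,"y":0,"z":0,"rx":0,"ry":0,"rz":3,"grip":0.0},{"x":0,"y":0,"z":0,"rx":0,"ry":0,"rz":3,"grip":0.0},{"x":0,"y":0,"z":0,"rx":0,"ry":0,"rz":0,"grip":0.0},{"x":0,"y":0,"z":0,"rx":0,"ry":0,"rz":0,"grip":0.0},{"x":0,"y":0,"z":0,"rx":0,"ry":0,"rz":0,"grip":0.0}]'
python3 -c "
from plant import ctrl;s=ctrl.get_state();print(s['contact_force'],s['wrist_torque'])"
```

```text
time: 10.4
eef_pos: [0.4328, -0.1706, 0.1693]
tcp_rot: [0.65, 0.76, 0.0, -0.0]
contact_force: [0.1, 0.4, -2.4]
opening: 0.15
finger_force: 52.2
[ 0.0976076   0.43571932 -2.38056549] [-0.0447121  -0.1086053   0.01672056]
```

The load is gone, so the socket has found the flats. Lower it slowly.

```bash
python3 -m creep '[{"x":0,"y":0,"z":1,"rx":0,"ry":0,"rz":0,"grip":0.0},{"x":0,"y":0,"z":1.5,"rx":0,"ry":0,"rz":0,"grip":0.0},{"x":0,"y":0,"z":1.5,"rx":0,"ry":0,"rz":0,"grip":0.0},{"x":0,"y":0,"z":1.5,"rx":0,"ry":0,"rz":0,"grip":0.0},{"x":0,"y":0,"z":1.5,"rx":0,"ry":0,"rz":0,"grip":0.0},{"x":0,"y":0,"z":1.5,"rx":0,"ry":0,"rz":0,"grip":0.0},{"x":0,"y":0,"z":1.5,"rx":0,"ry":0,"rz":0,"grip":0.0},{"x":0,"y":0,"z":1.5,"rx":0,"ry":0,"rz":0,"grip":0.0},{"x":0,"y":0,"z":0,"rx":0,"ry":0,"rz":0,"grip":0.0},{"x":0,"y":0,"z":0,"rx":0,"ry":0,"rz":0,"grip":0.0}]'
python3 -c "
from plant import ctrl;s=ctrl.get_state();print(s['contact_force'],s['wrist_torque'])"
```

```text
time: 11.23
eef_pos: [0.4331, -0.1708, 0.1584]
tcp_rot: [0.651, 0.759, -0.0, -0.0]
contact_force: [-0.8, 0.3, -2.7]
opening: 0.15
finger_force: 52.1
[-0.76319254  0.30005221 -2.71710988] [-0.05065159  0.00230189 -0.0336341 ]
```

Clear down to mouth height 35 mm. Go 3.2 mm further to seat with a light press.

```bash
python3 -m creep '[{"x":0,"y":0,"z":0.8,"rx":0,"ry":0,"rz":0,"grip":0.0},{"x":0,"y":0,"z":0.8,"rx":0,"ry":0,"rz":0,"grip":0.0},{"x":0,"y":0,"z":0.8,"rx":0,"ry":0,"rz":0,"grip":0.0},{"x":0,"y":0,"z":0.8,"rx":0,"ry":0,"rz":0,"grip":0.0},{"x":0,"y":0,"z":0.4,"rx":0,"ry":0,"rz":0,"grip":0.0},{"x":0,"y":0,"z":0,"rx":0,"ry":0,"rz":0,"grip":0.0},{"x":0,"y":0,"z":0,"rx":0,"ry":0,"rz":0,"grip":0.0},{"x":0,"y":0,"z":0,"rx":0,"ry":0,"rz":0,"grip":0.0},{"x":0,"y":0,"z":0,"rx":0,"ry":0,"rz":0,"grip":0.0},{"x":0,"y":0,"z":0,"rx":0,"ry":0,"rz":0,"grip":0.0}]'
python3 -c "
from plant import ctrl;s=ctrl.get_state();print(s['contact_force'],s['wrist_torque'])"
```

```text
time: 12.07
eef_pos: [0.4333, -0.171, 0.1552]
tcp_rot: [0.651, 0.759, 0.0, 0.0]
contact_force: [-1.2, 0.1, 0.5]
opening: 0.147
finger_force: 52.6
[-1.18907412  0.07580765  0.49953026] [ 0.10809224  0.13031619 -0.01444814]
```

Seated, pressing about 3 N. Turn clockwise and watch the moment about z.

```bash
cat > st.py <<'E'
from plant import ctrl;import numpy as np
s=ctrl.get_state();q=s["tcp_rot"];print("yaw %.2f"%(np.degrees(2*np.arctan2(q[1],q[0]))%360),"F",s["contact_force"].round(2),"T",s["wrist_torque"].round(3),"tau6",np.round(s["joint_efforts"][5],3),"q6",np.round(s["qpos"][5],2))
E
python3 st.py
python3 -m creep '[{"x":0,"y":0,"z":0,"rx":0,"ry":0,"rz":2.5,"grip":0.0},{"x":0,"y":0,"z":0,"rx":0,"ry":0,"rz":2.5,"grip":0.0},{"x":0,"y":0,"z":0,"rx":0,"ry":0,"rz":2.5,"grip":0.0},{"x":0,"y":0,"z":0,"rx":0,"ry":0,"rz":2.5,"grip":0.0},{"x":0,"y":0,"z":0,"rx":0,"ry":0,"rz":2.5,"grip":0.0},{"x":0,"y":0,"z":0,"rx":0,"ry":0,"rz":2.5,"grip":0.0},{"x":0,"y":0,"z":0,"rx":0,"ry":0,"rz":2.5,"grip":0.0},{"x":0,"y":0,"z":0,"rx":0,"ry":0,"rz":2.5,"grip":0.0},{"x":0,"y":0,"z":0,"rx":0,"ry":0,"rz":2,"grip":0.0},{"x":0,"y":0,"z":0,"rx":0,"ry":0,"rz":2,"grip":0.0}]'
python3 st.py
```

```text
yaw 98.83 F [-1.19  0.08  0.5 ] T [ 0.108  0.13  -0.014] tau6 -0.0 q6 -0.75
time: 12.9
eef_pos: [0.4336, -0.1708, 0.1553]
tcp_rot: [0.795, 0.607, 0.001, 0.0]
contact_force: [0.4, 1.0, 1.1]
opening: 0.143
finger_force: 52.6
yaw 74.76 F [0.36 0.96 1.09] T [ 0.242 -0.081  0.16 ] tau6 -0.026 q6 -0.33
```

```bash
python3 -m creep '[{"x":0,"y":0,"z":0,"rx":0,"ry":0,"rz":0.5,"grip":0.0},{"x":0,"y":0,"z":0,"rx":0,"ry":0,"rz":0.5,"grip":0.0},{"x":0,"y":0,"z":0,"rx":0,"ry":0,"rz":0.5,"grip":0.0},{"x":0,"y":0,"z":0,"rx":0,"ry":0,"rz":0.5,"grip":0.0},{"x":0,"y":0,"z":0,"rx":0,"ry":0,"rz":0.5,"grip":0.0},{"x":0,"y":0,"z":0,"rx":0,"ry":0,"rz":0.5,"grip":0.0},{"x":0,"y":0,"z":0,"rx":0,"ry":0,"rz":0.5,"grip":0.0},{"x":0,"y":0,"z":0,"rx":0,"ry":0,"rz":0.5,"grip":0.0},{"x":0,"y":0,"z":0,"rx":0,"ry":0,"rz":0,"grip":0.0},{"x":0,"y":0,"z":0,"rx":0,"ry":0,"rz":0,"grip":0.0}]'
python3 st.py
```

```text
time: 13.73
eef_pos: [0.4333, -0.1709, 0.1551]
tcp_rot: [0.815, 0.579, 0.0, 0.0]
contact_force: [1.6, 1.5, 1.3]
opening: 0.145
finger_force: 52.7
yaw 70.81 F [1.6  1.53 1.29] T [ 0.294 -0.318  0.187] tau6 0.162 q6 -0.26
```

```bash
python3 -m creep '[{"x":0,"y":0,"z":0,"rx":0,"ry":0,"rz":0.5,"grip":0.0},{"x":0,"y":0,"z":0,"rx":0,"ry":0,"rz":0.5,"grip":0.0},{"x":0,"y":0,"z":0,"rx":0,"ry":0,"rz":0.5,"grip":0.0},{"x":0,"y":0,"z":0,"rx":0,"ry":0,"rz":0.5,"grip":0.0},{"x":0,"y":0,"z":0,"rx":0,"ry":0,"rz":0.5,"grip":0.0},{"x":0,"y":0,"z":0,"rx":0,"ry":0,"rz":0.5,"grip":0.0},{"x":0,"y":0,"z":0,"rx":0,"ry":0,"rz":0.5,"grip":0.0},{"x":0,"y":0,"z":0,"rx":0,"ry":0,"rz":0.5,"grip":0.0},{"x":0,"y":0,"z":0,"rx":0,"ry":0,"rz":0,"grip":0.0},{"x":0,"y":0,"z":0,"rx":0,"ry":0,"rz":0,"grip":0.0}]'
python3 st.py
```

```text
time: 14.57
eef_pos: [0.4332, -0.1709, 0.155]
tcp_rot: [0.835, 0.551, 0.0, 0.0]
contact_force: [2.9, 0.8, 2.2]
opening: 0.147
finger_force: 52.8
yaw 66.81 F [2.88 0.77 2.15] T [ 0.282 -0.522  0.159] tau6 0.16 q6 -0.19
```

```bash
python3 -m creep '[{"x":0,"y":0,"z":0,"rx":0,"ry":0,"rz":0.4,"grip":0.0},{"x":0,"y":0,"z":0,"rx":0,"ry":0,"rz":0.4,"grip":0.0},{"x":0,"y":0,"z":0,"rx":0,"ry":0,"rz":0.4,"grip":0.0},{"x":0,"y":0,"z":0,"rx":0,"ry":0,"rz":0.4,"grip":0.0},{"x":0,"y":0,"z":0,"rx":0,"ry":0,"rz":0.4,"grip":0.0},{"x":0,"y":0,"z":0,"rx":0,"ry":0,"rz":0.4,"grip":0.0},{"x":0,"y":0,"z":0,"rx":0,"ry":0,"rz":0.4,"grip":0.0},{"x":0,"y":0,"z":0,"rx":0,"ry":0,"rz":0.4,"grip":0.0},{"x":0,"y":0,"z":0,"rx":0,"ry":0,"rz":0,"grip":0.0},{"x":0,"y":0,"z":0,"rx":0,"ry":0,"rz":0,"grip":0.0}]'
python3 st.py
```

```text
time: 15.4
eef_pos: [0.4332, -0.1709, 0.155]
tcp_rot: [0.85, 0.527, 0.0, 0.0]
contact_force: [2.2, 0.6, 2.7]
opening: 0.149
finger_force: 52.8
yaw 63.62 F [2.19 0.63 2.71] T [ 0.207 -0.575  0.161] tau6 0.163 q6 -0.13
```

```bash
python3 -m creep '[{"x":0,"y":0,"z":0,"rx":0,"ry":0,"rz":0.4,"grip":0.0},{"x":0,"y":0,"z":0,"rx":0,"ry":0,"rz":0.4,"grip":0.0},{"x":0,"y":0,"z":0,"rx":0,"ry":0,"rz":0.4,"grip":0.0},{"x":0,"y":0,"z":0,"rx":0,"ry":0,"rz":0.4,"grip":0.0},{"x":0,"y":0,"z":0,"rx":0,"ry":0,"rz":0.4,"grip":0.0},{"x":0,"y":0,"z":0,"rx":0,"ry":0,"rz":0.4,"grip":0.0},{"x":0,"y":0,"z":0,"rx":0,"ry":0,"rz":0.4,"grip":0.0},{"x":0,"y":0,"z":0,"rx":0,"ry":0,"rz":0.4,"grip":0.0},{"x":0,"y":0,"z":0,"rx":0,"ry":0,"rz":0,"grip":0.0},{"x":0,"y":0,"z":0,"rx":0,"ry":0,"rz":0,"grip":0.0}]'
python3 st.py
```

```text
time: 16.23
eef_pos: [0.4332, -0.1709, 0.1549]
tcp_rot: [0.864, 0.503, 0.0, 0.0]
contact_force: [2.0, 0.5, 2.2]
opening: 0.15
finger_force: 52.8
yaw 60.42 F [1.99 0.55 2.25] T [ 0.187 -0.532  0.213] tau6 0.162 q6 -0.08
```

```bash
python3 -m creep '[{"x":0,"y":0,"z":0,"rx":0,"ry":0,"rz":0.4,"grip":0.0},{"x":0,"y":0,"z":0,"rx":0,"ry":0,"rz":0.4,"grip":0.0},{"x":0,"y":0,"z":0,"rx":0,"ry":0,"rz":0.4,"grip":0.0},{"x":0,"y":0,"z":0,"rx":0,"ry":0,"rz":0.4,"grip":0.0},{"x":0,"y":0,"z":0,"rx":0,"ry":0,"rz":0.4,"grip":0.0},{"x":0,"y":0,"z":0,"rx":0,"ry":0,"rz":0,"grip":0.0},{"x":0,"y":0,"z":0,"rx":0,"ry":0,"rz":0,"grip":0.0},{"x":0,"y":0,"z":0,"rx":0,"ry":0,"rz":0,"grip":0.0},{"x":0,"y":0,"z":0,"rx":0,"ry":0,"rz":0,"grip":0.0},{"x":0,"y":0,"z":0,"rx":0,"ry":0,"rz":0,"grip":0.0}]'
python3 st.py
```

```text
time: 17.07
eef_pos: [0.4332, -0.1709, 0.1549]
tcp_rot: [0.873, 0.488, 0.0, 0.0]
contact_force: [2.6, 0.5, 1.7]
opening: 0.149
finger_force: 52.8
yaw 58.42 F [2.58 0.52 1.73] T [ 0.177 -0.6    0.17 ] tau6 0.156 q6 -0.04
```

```bash
python3 -m creep '[{"x":0,"y":0,"z":0,"rx":0,"ry":0,"rz":0.5,"grip":0.0},{"x":0,"y":0,"z":0,"rx":0,"ry":0,"rz":0.5,"grip":0.0},{"x":0,"y":0,"z":0,"rx":0,"ry":0,"rz":0.5,"grip":0.0},{"x":0,"y":0,"z":0,"rx":0,"ry":0,"rz":0.5,"grip":0.0},{"x":0,"y":0,"z":0,"rx":0,"ry":0,"rz":0.5,"grip":0.0},{"x":0,"y":0,"z":0,"rx":0,"ry":0,"rz":0,"grip":0.0},{"x":0,"y":0,"z":0,"rx":0,"ry":0,"rz":0,"grip":0.0},{"x":0,"y":0,"z":0,"rx":0,"ry":0,"rz":0,"grip":0.0},{"x":0,"y":0,"z":0,"rx":0,"ry":0,"rz":0,"grip":0.0},{"x":0,"y":0,"z":0,"rx":0,"ry":0,"rz":0,"grip":0.0}]'
python3 st.py
```

```text
time: 17.9
eef_pos: [0.4331, -0.1709, 0.1549]
tcp_rot: [0.883, 0.469, 0.0, 0.0]
contact_force: [3.3, 0.9, 0.9]
opening: 0.151
finger_force: 52.8
yaw 55.92 F [3.28 0.92 0.86] T [ 0.11  -0.613  0.127] tau6 0.147 q6 0.0
```

```bash
python3 -m creep '[{"x":0,"y":0,"z":0,"rx":0,"ry":0,"rz":0.5,"grip":0.0},{"x":0,"y":0,"z":0,"rx":0,"ry":0,"rz":0.5,"grip":0.0},{"x":0,"y":0,"z":0,"rx":0,"ry":0,"rz":0.5,"grip":0.0},{"x":0,"y":0,"z":0,"rx":0,"ry":0,"rz":0.5,"grip":0.0},{"x":0,"y":0,"z":0,"rx":0,"ry":0,"rz":0.5,"grip":0.0},{"x":0,"y":0,"z":0,"rx":0,"ry":0,"rz":0,"grip":0.0},{"x":0,"y":0,"z":0,"rx":0,"ry":0,"rz":0,"grip":0.0},{"x":0,"y":0,"z":0,"rx":0,"ry":0,"rz":0,"grip":0.0},{"x":0,"y":0,"z":0,"rx":0,"ry":0,"rz":0,"grip":0.0},{"x":0,"y":0,"z":0,"rx":0,"ry":0,"rz":0,"grip":0.0}]'
python3 st.py
```

```text
time: 18.73
eef_pos: [0.4331, -0.1709, 0.1549]
tcp_rot: [0.893, 0.449, 0.0, -0.0]
contact_force: [1.8, 0.5, 1.8]
opening: 0.151
finger_force: 52.8
yaw 53.42 F [1.77 0.53 1.83] T [ 0.157 -0.583  0.109] tau6 0.146 q6 0.04
```

```bash
python3 -m creep '[{"x":0,"y":0,"z":0,"rx":0,"ry":0,"rz":0.5,"grip":0.0},{"x":0,"y":0,"z":0,"rx":0,"ry":0,"rz":0.5,"grip":0.0},{"x":0,"y":0,"z":0,"rx":0,"ry":0,"rz":0.5,"grip":0.0},{"x":0,"y":0,"z":0,"rx":0,"ry":0,"rz":0.5,"grip":0.0},{"x":0,"y":0,"z":0,"rx":0,"ry":0,"rz":0.5,"grip":0.0},{"x":0,"y":0,"z":0,"rx":0,"ry":0,"rz":0,"grip":0.0},{"x":0,"y":0,"z":0,"rx":0,"ry":0,"rz":0,"grip":0.0},{"x":0,"y":0,"z":0,"rx":0,"ry":0,"rz":0,"grip":0.0},{"x":0,"y":0,"z":0,"rx":0,"ry":0,"rz":0,"grip":0.0},{"x":0,"y":0,"z":0,"rx":0,"ry":0,"rz":0,"grip":0.0}]'
python3 st.py
```

```text
time: 19.57
eef_pos: [0.4331, -0.1709, 0.1549]
tcp_rot: [0.903, 0.43, 0.0, -0.0]
contact_force: [3.4, 1.2, 2.6]
opening: 0.152
finger_force: 52.8
yaw 50.92 F [3.45 1.17 2.58] T [ 0.117 -0.602  0.12 ] tau6 0.146 q6 0.09
```

```bash
python3 -m creep '[{"x":0,"y":0,"z":0,"rx":0,"ry":0,"rz":0.5,"grip":0.0},{"x":0,"y":0,"z":0,"rx":0,"ry":0,"rz":0.5,"grip":0.0},{"x":0,"y":0,"z":0,"rx":0,"ry":0,"rz":0.5,"grip":0.0},{"x":0,"y":0,"z":0,"rx":0,"ry":0,"rz":0.5,"grip":0.0},{"x":0,"y":0,"z":0,"rx":0,"ry":0,"rz":0.5,"grip":0.0},{"x":0,"y":0,"z":0,"rx":0,"ry":0,"rz":0,"grip":0.0},{"x":0,"y":0,"z":0,"rx":0,"ry":0,"rz":0,"grip":0.0},{"x":0,"y":0,"z":0,"rx":0,"ry":0,"rz":0,"grip":0.0},{"x":0,"y":0,"z":0,"rx":0,"ry":0,"rz":0,"grip":0.0},{"x":0,"y":0,"z":0,"rx":0,"ry":0,"rz":0,"grip":0.0}]'
python3 st.py
python3 - <<'E'
from h import *
from plant import optics
c=optics.read_camera("wrist");np.savez("w7.npz",**c)
for n in("w6","w7"):
    c=np.load(n+".npz");H,S,V=cv2.split(cv2.cvtColor(c["color"],cv2.COLOR_BGR2HSV))
    m=((H<8)|(H>172))&(S>150)&(V>60);m[:, :240]=0;m[:,330:]=0
    for b in blobs(m,100):
        r=cv2.minAreaRect(b);print(n,np.round(r[0],1),np.round(r[1],1),round(r[2],2))
E
```

```text
time: 20.4
eef_pos: [0.4331, -0.1709, 0.1549]
tcp_rot: [0.912, 0.41, 0.0, 0.0]
contact_force: [2.5, 0.8, 2.3]
opening: 0.149
finger_force: 52.8
yaw 48.42 F [2.5  0.84 2.35] T [ 0.108 -0.654  0.18 ] tau6 0.146 q6 0.13
w6 [280.5 322. ] [25. 54.] 0.0
w6 [280.5 246. ] [27. 76.] 0.0
w7 [280.5 321.5] [25. 53.] 0.0
w7 [280.5 246.5] [27. 77.] 0.0
```

The bar has not slipped in the fingers, so the nut is turning. Carry on.

```bash
python3 -m creep '[{"x":0,"y":0,"z":0,"rx":0,"ry":0,"rz":0.5,"grip":0.0},{"x":0,"y":0,"z":0,"rx":0,"ry":0,"rz":0.5,"grip":0.0},{"x":0,"y":0,"z":0,"rx":0,"ry":0,"rz":0.5,"grip":0.0},{"x":0,"y":0,"z":0,"rx":0,"ry":0,"rz":0.5,"grip":0.0},{"x":0,"y":0,"z":0,"rx":0,"ry":0,"rz":0,"grip":0.0},{"x":0,"y":0,"z":0,"rx":0,"ry":0,"rz":0,"grip":0.0},{"x":0,"y":0,"z":0,"rx":0,"ry":0,"rz":0,"grip":0.0},{"x":0,"y":0,"z":0,"rx":0,"ry":0,"rz":0,"grip":0.0},{"x":0,"y":0,"z":0,"rx":0,"ry":0,"rz":0,"grip":0.0},{"x":0,"y":0,"z":0,"rx":0,"ry":0,"rz":0,"grip":0.0}]'
python3 st.py
```

```text
time: 21.28
eef_pos: [0.4331, -0.1709, 0.1549]
tcp_rot: [0.919, 0.394, 0.0, 0.0]
contact_force: [2.0, 0.3, 1.2]
opening: 0.143
finger_force: 52.8
yaw 46.42 F [1.97 0.34 1.15] T [ 0.029 -0.643  0.148] tau6 0.146 q6 0.17
```

```bash
python3 -m creep '[{"x":0,"y":0,"z":0,"rx":0,"ry":0,"rz":0.5,"grip":0.0},{"x":0,"y":0,"z":0,"rx":0,"ry":0,"rz":0.5,"grip":0.0},{"x":0,"y":0,"z":0,"rx":0,"ry":0,"rz":0.5,"grip":0.0},{"x":0,"y":0,"z":0,"rx":0,"ry":0,"rz":0.5,"grip":0.0},{"x":0,"y":0,"z":0,"rx":0,"ry":0,"rz":0,"grip":0.0},{"x":0,"y":0,"z":0,"rx":0,"ry":0,"rz":0,"grip":0.0},{"x":0,"y":0,"z":0,"rx":0,"ry":0,"rz":0,"grip":0.0},{"x":0,"y":0,"z":0,"rx":0,"ry":0,"rz":0,"grip":0.0},{"x":0,"y":0,"z":0,"rx":0,"ry":0,"rz":0,"grip":0.0},{"x":0,"y":0,"z":0,"rx":0,"ry":0,"rz":0,"grip":0.0}]'
python3 st.py
```

```text
time: 22.12
eef_pos: [0.4331, -0.1709, 0.1549]
tcp_rot: [0.926, 0.378, 0.0, 0.0]
contact_force: [2.5, 0.2, 2.7]
opening: 0.151
finger_force: 52.8
yaw 44.42 F [2.52 0.2  2.73] T [-0.002 -0.677  0.144] tau6 0.146 q6 0.2
```

```bash
python3 -m creep '[{"x":0,"y":0,"z":0,"rx":0,"ry":0,"rz":0.5,"grip":0.0},{"x":0,"y":0,"z":0,"rx":0,"ry":0,"rz":0.5,"grip":0.0},{"x":0,"y":0,"z":0,"rx":0,"ry":0,"rz":0.5,"grip":0.0},{"x":0,"y":0,"z":0,"rx":0,"ry":0,"rz":0.5,"grip":0.0},{"x":0,"y":0,"z":0,"rx":0,"ry":0,"rz":0,"grip":0.0},{"x":0,"y":0,"z":0,"rx":0,"ry":0,"rz":0,"grip":0.0},{"x":0,"y":0,"z":0,"rx":0,"ry":0,"rz":0,"grip":0.0},{"x":0,"y":0,"z":0,"rx":0,"ry":0,"rz":0,"grip":0.0},{"x":0,"y":0,"z":0,"rx":0,"ry":0,"rz":0,"grip":0.0},{"x":0,"y":0,"z":0,"rx":0,"ry":0,"rz":0,"grip":0.0}]'
python3 st.py
```

```text
time: 22.95
eef_pos: [0.4331, -0.1709, 0.1549]
tcp_rot: [0.932, 0.362, 0.0, 0.0]
contact_force: [2.3, 0.4, 2.4]
opening: 0.148
finger_force: 52.8
yaw 42.42 F [2.27 0.39 2.4 ] T [ 0.01  -0.623  0.135] tau6 0.146 q6 0.24
```

```bash
python3 -m creep '[{"x":0,"y":0,"z":0,"rx":0,"ry":0,"rz":0.5,"grip":0.0},{"x":0,"y":0,"z":0,"rx":0,"ry":0,"rz":0.5,"grip":0.0},{"x":0,"y":0,"z":0,"rx":0,"ry":0,"rz":0.5,"grip":0.0},{"x":0,"y":0,"z":0,"rx":0,"ry":0,"rz":0.5,"grip":0.0},{"x":0,"y":0,"z":0,"rx":0,"ry":0,"rz":0,"grip":0.0},{"x":0,"y":0,"z":0,"rx":0,"ry":0,"rz":0,"grip":0.0},{"x":0,"y":0,"z":0,"rx":0,"ry":0,"rz":0,"grip":0.0},{"x":0,"y":0,"z":0,"rx":0,"ry":0,"rz":0,"grip":0.0},{"x":0,"y":0,"z":0,"rx":0,"ry":0,"rz":0,"grip":0.0},{"x":0,"y":0,"z":0,"rx":0,"ry":0,"rz":0,"grip":0.0}]'
python3 st.py
```

```text
time: 23.78
eef_pos: [0.4331, -0.1709, 0.1549]
tcp_rot: [0.938, 0.345, 0.0, 0.0]
contact_force: [3.1, -0.4, 1.8]
opening: 0.147
finger_force: 52.8
yaw 40.42 F [ 3.08 -0.37  1.81] T [-0.008 -0.73   0.142] tau6 0.146 q6 0.27
```

```bash
python3 -m creep '[{"x":0,"y":0,"z":0,"rx":0,"ry":0,"rz":0.5,"grip":0.0},{"x":0,"y":0,"z":0,"rx":0,"ry":0,"rz":0.5,"grip":0.0},{"x":0,"y":0,"z":0,"rx":0,"ry":0,"rz":0.5,"grip":0.0},{"x":0,"y":0,"z":0,"rx":0,"ry":0,"rz":0.5,"grip":0.0},{"x":0,"y":0,"z":0,"rx":0,"ry":0,"rz":0,"grip":0.0},{"x":0,"y":0,"z":0,"rx":0,"ry":0,"rz":0,"grip":0.0},{"x":0,"y":0,"z":0,"rx":0,"ry":0,"rz":0,"grip":0.0},{"x":0,"y":0,"z":0,"rx":0,"ry":0,"rz":0,"grip":0.0},{"x":0,"y":0,"z":0,"rx":0,"ry":0,"rz":0,"grip":0.0},{"x":0,"y":0,"z":0,"rx":0,"ry":0,"rz":0,"grip":0.0}]'
python3 st.py
```

```text
time: 24.62
eef_pos: [0.4331, -0.1709, 0.1549]
tcp_rot: [0.944, 0.329, -0.0, 0.0]
contact_force: [2.3, 0.5, 1.4]
opening: 0.151
finger_force: 52.8
yaw 38.43 F [2.35 0.5  1.37] T [-0.023 -0.671  0.273] tau6 0.327 q6 0.31
```

Torque has doubled (tau6 0.15 to 0.33), so the stop is being met. Confirm with a small step.

```bash
python3 -m creep '[{"x":0,"y":0,"z":0,"rx":0,"ry":0,"rz":0.2,"grip":0.0},{"x":0,"y":0,"z":0,"rx":0,"ry":0,"rz":0.2,"grip":0.0},{"x":0,"y":0,"z":0,"rx":0,"ry":0,"rz":0,"grip":0.0},{"x":0,"y":0,"z":0,"rx":0,"ry":0,"rz":0,"grip":0.0},{"x":0,"y":0,"z":0,"rx":0,"ry":0,"rz":0,"grip":0.0},{"x":0,"y":0,"z":0,"rx":0,"ry":0,"rz":0,"grip":0.0},{"x":0,"y":0,"z":0,"rx":0,"ry":0,"rz":0,"grip":0.0},{"x":0,"y":0,"z":0,"rx":0,"ry":0,"rz":0,"grip":0.0},{"x":0,"y":0,"z":0,"rx":0,"ry":0,"rz":0,"grip":0.0},{"x":0,"y":0,"z":0,"rx":0,"ry":0,"rz":0,"grip":0.0}]'
python3 st.py
```

```text
time: 25.45
eef_pos: [0.4331, -0.1709, 0.1549]
tcp_rot: [0.945, 0.326, 0.0, 0.0]
contact_force: [2.1, 0.8, 2.2]
opening: 0.147
finger_force: 52.9
yaw 38.03 F [2.13 0.8  2.22] T [ 0.014 -0.668  0.415] tau6 0.405 q6 0.31
```

At the stop with 0.41 N m, well under 0.7. Ease back 2° to unload and lift straight out.

```bash
python3 -m creep '[{"x":0,"y":0,"z":0,"rx":0,"ry":0,"rz":-1,"grip":0.0},{"x":0,"y":0,"z":0,"rx":0,"ry":0,"rz":-1,"grip":0.0},{"x":0,"y":0,"z":-2,"rx":0,"ry":0,"rz":0,"grip":0.0},{"x":0,"y":0,"z":-3,"rx":0,"ry":0,"rz":0,"grip":0.0},{"x":0,"y":0,"z":-4,"rx":0,"ry":0,"rz":0,"grip":0.0},{"x":0,"y":0,"z":-5,"rx":0,"ry":0,"rz":0,"grip":0.0},{"x":0,"y":0,"z":-6,"rx":0,"ry":0,"rz":0,"grip":0.0},{"x":0,"y":0,"z":-8,"rx":0,"ry":0,"rz":0,"grip":0.0},{"x":0,"y":0,"z":-8,"rx":0,"ry":0,"rz":0,"grip":0.0},{"x":0,"y":0,"z":-8,"rx":0,"ry":0,"rz":0,"grip":0.0}]'
python3 st.py
python3 -m creep '[{"x":0,"y":0,"z":-10,"rx":0,"ry":0,"rz":0,"grip":0.0},{"x":0,"y":0,"z":-10,"rx":0,"ry":0,"rz":0,"grip":0.0},{"x":0,"y":0,"z":-10,"rx":0,"ry":0,"rz":0,"grip":0.0},{"x":0,"y":0,"z":-10,"rx":0,"ry":0,"rz":0,"grip":0.0},{"x":0,"y":0,"z":-8,"rx":0,"ry":0,"rz":0,"grip":0.0},{"x":0,"y":0,"z":-4,"rx":0,"ry":0,"rz":0,"grip":0.0},{"x":0,"y":0,"z":0,"rx":0,"ry":0,"rz":0,"grip":0.0},{"x":0,"y":0,"z":0,"rx":0,"ry":0,"rz":0,"grip":0.0},{"x":0,"y":0,"z":0,"rx":0,"ry":0,"rz":0,"grip":0.0},{"x":0,"y":0,"z":0,"rx":0,"ry":0,"rz":0,"grip":0.0}]'
python3 st.py; python3 plan.py .4947 .1659 36.03 10
```

```text
time: 26.28
eef_pos: [0.4327, -0.1707, 0.2]
tcp_rot: [0.94, 0.342, -0.001, -0.0]
contact_force: [1.1, 0.8, -3.7]
opening: 0.148
finger_force: 52.0
yaw 40.02 F [ 1.1   0.8  -3.69] T [-0.026 -0.41  -0.031] tau6 0.002 q6 0.28
time: 27.12
eef_pos: [0.4327, -0.1706, 0.25]
tcp_rot: [0.94, 0.342, -0.001, -0.001]
contact_force: [-0.2, 0.3, -2.3]
opening: 0.148
finger_force: 52.2
yaw 40.03 F [-0.16  0.27 -2.29] T [-0.064 -0.01   0.023] tau6 0.0 q6 0.28
yaw0 40.0 turn -4.0 rz/row 0.4 z 0.25
x 26.4 y -21.8; x 26.2 y -22.0; x 26.1 y -22.1; x 25.9 y -22.3; x 25.8 y -22.5; x 25.6 y -22.7; x 25.5 y -22.9; x 25.3 y -23.0; x 25.1 y -23.2; x 25.0 y -23.4;
```

```bash
python3 -m creep '[{"x":12,"y":-10,"z":0,"rx":0,"ry":0,"rz":0,"grip":0.0},{"x":24,"y":-20,"z":0,"rx":0,"ry":0,"rz":0,"grip":0.0},{"x":30,"y":-25,"z":0,"rx":0,"ry":0,"rz":0,"grip":0.0},{"x":30,"y":-25,"z":0,"rx":0,"ry":0,"rz":0,"grip":0.0},{"x":31,"y":-25,"z":0,"rx":0,"ry":0,"rz":0,"grip":0.0},{"x":31,"y":-25,"z":0,"rx":0,"ry":0,"rz":0,"grip":0.0},{"x":31,"y":-25,"z":0,"rx":0,"ry":0,"rz":0,"grip":0.0},{"x":30,"y":-25,"z":0,"rx":0,"ry":0,"rz":0,"grip":0.0},{"x":28,"y":-24,"z":0,"rx":0,"ry":0,"rz":0,"grip":0.0},{"x":17,"y":-14,"z":0,"rx":0,"ry":0,"rz":0,"grip":0.0}]'
python3 -m creep '[{"x":0,"y":0,"z":0,"rx":0,"ry":0,"rz":0,"grip":0.0},{"x":0,"y":0,"z":0,"rx":0,"ry":0,"rz":0,"grip":0.0},{"x":0,"y":0,"z":0,"rx":0,"ry":0,"rz":0,"grip":0.0},{"x":0,"y":0,"z":0,"rx":0,"ry":0,"rz":0,"grip":0.0},{"x":0,"y":0,"z":0,"rx":0,"ry":0,"rz":0,"grip":0.0},{"x":0,"y":0,"z":0,"rx":0,"ry":0,"rz":0,"grip":0.0},{"x":0,"y":0,"z":0,"rx":0,"ry":0,"rz":0,"grip":0.0},{"x":0,"y":0,"z":0,"rx":0,"ry":0,"rz":0,"grip":0.0},{"x":0,"y":0,"z":0,"rx":0,"ry":0,"rz":0,"grip":0.0},{"x":0,"y":0,"z":0,"rx":0,"ry":0,"rz":0,"grip":0.0}]'
python3 st.py
python3 - <<'E'
from h import *
from plant import optics,ctrl
import plan
c=optics.read_camera("wrist");np.savez("w8.npz",**c);cv2.imwrite("pics/w8.png",cv2.resize(c['color'][100:350,130:430],None,fx=2.4,fy=2.4))
p=ctrl.get_state()["eef_pos"].copy();p[2]+=.0155;print("TCP axis px",proj(c,p), "stand mouth px",proj(c,[.4947,.1659,.058]))
g=c["color"].astype(int);sat=g.max(2)-g.min(2);dark=(sat<60).astype(np.uint8);dark[:, :265]=0;dark[:,297:]=0;dark[:275]=0;dark[305:]=0
for b in blobs(dark,40): print("hub",cv2.minEnclosingCircle(b),cv2.boundingRect(b))
plan.plan(.4947,.1659,40,1)
E
```

```text
time: 27.95
eef_pos: [0.4947, 0.1693, 0.2503]
tcp_rot: [0.939, 0.343, -0.0, -0.001]
contact_force: [-0.2, -0.6, -2.3]
opening: 0.148
finger_force: 52.1
time: 28.78
eef_pos: [0.4951, 0.1657, 0.251]
tcp_rot: [0.94, 0.342, 0.0, 0.0]
contact_force: [-0.0, -0.3, -1.8]
opening: 0.147
finger_force: 52.1
yaw 40.01 F [-0.04 -0.35 -1.85] T [-0.019 -0.01   0.061] tau6 -0.0 q6 1.0
TCP axis px [282.36698179 286.66298295] stand mouth px [281.07733423 189.45377533]
hub ((280.5, 289.5), 21.22508430480957) (265, 275, 32, 30)
yaw0 40.0 turn -0.0 rz/row 0.01 z 0.251
x -0.2 y -0.4;
```

View pics/w8.png

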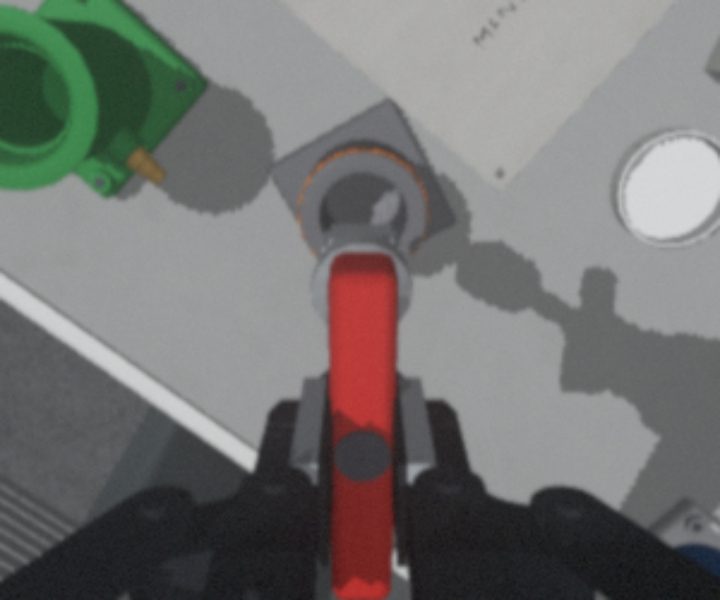

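The crop shows the stand's ring straight ahead of the key: centre column about 364/2.4+130 = 281.5, hub at row 290. The hub sits about 1.5 mm behind the TCP axis, so I correct by +1.8 mm in x and +0.9 mm in y. Then lower it to just above the stand mouth.

```bash
python3 -m creep '[{"x":1.8,"y":0.9,"z":5,"rx":0,"ry":0,"rz":0,"grip":0.0},{"x":0,"y":0,"z":9,"rx":0,"ry":0,"rz":0,"grip":0.0},{"x":0,"y":0,"z":9,"rx":0,"ry":0,"rz":0,"grip":0.0},{"x":0,"y":0,"z":9,"rx":0,"ry":0,"rz":0,"grip":0.0},{"x":0,"y":0,"z":9,"rx":0,"ry":0,"rz":0,"grip":0.0},{"x":0,"y":0,"z":9,"rx":0,"ry":0,"rz":0,"grip":0.0},{"x":0,"y":0,"z":9,"rx":0,"ry":0,"rz":0,"grip":0.0},{"x":0,"y":0,"z":5,"rx":0,"ry":0,"rz":0,"grip":0.0},{"x":0,"y":0,"z":0,"rx":0,"ry":0,"rz":0,"grip":0.0},{"x":0,"y":0,"z":0,"rx":0,"ry":0,"rz":0,"grip":0.0}]'
python3 st.py
python3 -m creep '[{"x":0,"y":0,"z":1.5,"rx":0,"ry":0,"rz":0,"grip":0.0},{"x":0,"y":0,"z":1.5,"rx":0,"ry":0,"rz":0,"grip":0.0},{"x":0,"y":0,"z":1.5,"rx":0,"ry":0,"rz":0,"grip":0.0},{"x":0,"y":0,"z":1.5,"rx":0,"ry":0,"rz":0,"grip":0.0},{"x":0,"y":0,"z":1,"rx":0,"ry":0,"rz":0,"grip":0.0},{"x":0,"y":0,"z":0.5,"rx":0,"ry":0,"rz":0,"grip":0.0},{"x":0,"y":0,"z":0,"rx":0,"ry":0,"rz":0,"grip":0.0},{"x":0,"y":0,"z":0,"rx":0,"ry":0,"rz":0,"grip":0.0},{"x":0,"y":0,"z":0,"rx":0,"ry":0,"rz":0,"grip":0.0},{"x":0,"y":0,"z":0,"rx":0,"ry":0,"rz":0,"grip":0.0}]'
python3 st.py
```

```text
time: 29.67
eef_pos: [0.497, 0.1663, 0.1866]
tcp_rot: [0.94, 0.342, -0.0, -0.0]
contact_force: [0.5, -0.0, -2.3]
opening: 0.149
finger_force: 52.1
yaw 40.02 F [ 0.48 -0.   -2.34] T [ 0.02  -0.036 -0.028] tau6 0.0 q6 1.0
time: 30.5
eef_pos: [0.4971, 0.1663, 0.1795]
tcp_rot: [0.94, 0.342, 0.0, 0.0]
contact_force: [-0.5, -0.5, -2.3]
opening: 0.148
finger_force: 52.1
yaw 40.02 F [-0.48 -0.51 -2.3 ] T [-0.003 -0.036 -0.016] tau6 0.0 q6 1.0
```

```bash
python3 -m creep '[{"x":0,"y":0,"z":1,"rx":0,"ry":0,"rz":0,"grip":0.0},{"x":0,"y":0,"z":1,"rx":0,"ry":0,"rz":0,"grip":0.0},{"x":0,"y":0,"z":1,"rx":0,"ry":0,"rz":0,"grip":0.0},{"x":0,"y":0,"z":1,"rx":0,"ry":0,"rz":0,"grip":0.0},{"x":0,"y":0,"z":0,"rx":0,"ry":0,"rz":0,"grip":0.0},{"x":0,"y":0,"z":0,"rx":0,"ry":0,"rz":0,"grip":0.0},{"x":0,"y":0,"z":0,"rx":0,"ry":0,"rz":0,"grip":0.0},{"x":0,"y":0,"z":0,"rx":0,"ry":0,"rz":0,"grip":0.0},{"x":0,"y":0,"z":0,"rx":0,"ry":0,"rz":0,"grip":0.0},{"x":0,"y":0,"z":0,"rx":0,"ry":0,"rz":0,"grip":0.0}]'
python3 st.py
```

```text
time: 31.33
eef_pos: [0.4971, 0.1663, 0.1755]
tcp_rot: [0.94, 0.342, 0.0, 0.0]
contact_force: [0.3, -0.2, -2.8]
opening: 0.146
finger_force: 52.1
yaw 40.02 F [ 0.34 -0.24 -2.84] T [-0.071 -0.001 -0.064] tau6 -0.0 q6 1.0
```

In the hole with no contact. Lower 40 mm to just above the floor.

```bash
python3 -m creep '[{"x":0,"y":0,"z":4,"rx":0,"ry":0,"rz":0,"grip":0.0},{"x":0,"y":0,"z":5,"rx":0,"ry":0,"rz":0,"grip":0.0},{"x":0,"y":0,"z":5,"rx":0,"ry":0,"rz":0,"grip":0.0},{"x":0,"y":0,"z":5,"rx":0,"ry":0,"rz":0,"grip":0.0},{"x":0,"y":0,"z":5,"rx":0,"ry":0,"rz":0,"grip":0.0},{"x":0,"y":0,"z":5,"rx":0,"ry":0,"rz":0,"grip":0.0},{"x":0,"y":0,"z":5,"rx":0,"ry":0,"rz":0,"grip":0.0},{"x":0,"y":0,"z":4,"rx":0,"ry":0,"rz":0,"grip":0.0},{"x":0,"y":0,"z":2,"rx":0,"ry":0,"rz":0,"grip":0.0},{"x":0,"y":0,"z":0,"rx":0,"ry":0,"rz":0,"grip":0.0}]'
python3 st.py
python3 -m creep '[{"x":0,"y":0,"z":0.5,"rx":0,"ry":0,"rz":0,"grip":0.0},{"x":0,"y":0,"z":0.5,"rx":0,"ry":0,"rz":0,"grip":0.0},{"x":0,"y":0,"z":0.5,"rx":0,"ry":0,"rz":0,"grip":0.0},{"x":0,"y":0,"z":0.3,"rx":0,"ry":0,"rz":0,"grip":0.0},{"x":0,"y":0,"z":0,"rx":0,"ry":0,"rz":0,"grip":0.0},{"x":0,"y":0,"z":0,"rx":0,"ry":0,"rz":0,"grip":0.0},{"x":0,"y":0,"z":0,"rx":0,"ry":0,"rz":0,"grip":0.0},{"x":0,"y":0,"z":0,"rx":0,"ry":0,"rz":0,"grip":0.0},{"x":0,"y":0,"z":0,"rx":0,"ry":0,"rz":0,"grip":0.0},{"x":0,"y":0,"z":0,"rx":0,"ry":0,"rz":0,"grip":0.0}]'
python3 st.py
```

```text
time: 32.17
eef_pos: [0.4967, 0.1663, 0.1347]
tcp_rot: [0.94, 0.342, -0.001, -0.0]
contact_force: [-0.6, -1.0, -2.7]
opening: 0.151
finger_force: 52.2
yaw 40.02 F [-0.61 -1.   -2.74] T [ 0.035  0.044 -0.038] tau6 0.0 q6 1.0
time: 33.0
eef_pos: [0.4971, 0.1663, 0.1337]
tcp_rot: [0.94, 0.342, 0.0, 0.0]
contact_force: [-0.2, -0.2, -3.7]
opening: 0.152
finger_force: 52.2
yaw 40.03 F [-0.19 -0.24 -3.74] T [ 0.159 -0.023  0.054] tau6 -0.0 q6 1.0
```

```bash
python3 -m creep '[{"x":0,"y":0,"z":0.4,"rx":0,"ry":0,"rz":0,"grip":0.0},{"x":0,"y":0,"z":0,"rx":0,"ry":0,"rz":0,"grip":0.0},{"x":0,"y":0,"z":0,"rx":0,"ry":0,"rz":0,"grip":0.17},{"x":0,"y":0,"z":0,"rx":0,"ry":0,"rz":0,"grip":0.22},{"x":0,"y":0,"z":0,"rx":0,"ry":0,"rz":0,"grip":0.35},{"x":0,"y":0,"z":0,"rx":0,"ry":0,"rz":0,"grip":0.6},{"x":0,"y":0,"z":0,"rx":0,"ry":0,"rz":0,"grip":0.6},{"x":0,"y":0,"z":0,"rx":0,"ry":0,"rz":0,"grip":0.6},{"x":0,"y":0,"z":0,"rx":0,"ry":0,"rz":0,"grip":0.6},{"x":0,"y":0,"z":0,"rx":0,"ry":0,"rz":0,"grip":0.6}]'
python3 st.py
python3 -m creep '[{"x":0,"y":0,"z":-10,"rx":0,"ry":0,"rz":0,"grip":0.6},{"x":0,"y":0,"z":-15,"rx":0,"ry":0,"rz":0,"grip":0.6},{"x":0,"y":0,"z":-20,"rx":0,"ry":0,"rz":0,"grip":0.6},{"x":0,"y":0,"z":-20,"rx":0,"ry":0,"rz":0,"grip":0.6},{"x":0,"y":0,"z":-20,"rx":0,"ry":0,"rz":0,"grip":0.6},{"x":0,"y":0,"z":-10,"rx":0,"ry":0,"rz":0,"grip":0.6},{"x":0,"y":0,"z":-5,"rx":0,"ry":0,"rz":0,"grip":0.6},{"x":0,"y":0,"z":0,"rx":0,"ry":0,"rz":0,"grip":0.6},{"x":0,"y":0,"z":0,"rx":0,"ry":0,"rz":0,"grip":0.6},{"x":0,"y":0,"z":0,"rx":0,"ry":0,"rz":0,"grip":0.6}]'
python3 - <<'E'
from h import *
from plant import optics
for n in("top","scene","wrist"):
    c=optics.read_camera(n);H,S,V=cv2.split(cv2.cvtColor(c["color"],cv2.COLOR_BGR2HSV))
    m=((H<8)|(H>172))&(S>150)&(V>60);p=proj(c,[.497,.165,.149]);print(n,"expected",p.round(1))
    for b in blobs(m,20):
        r=cv2.minAreaRect(b)
        if np.hypot(*(r[0]-p))<110: print(np.round(r[0],1),np.round(r[1],1),[ray(c,q,.149)[:2].round(4).tolist() for q in cv2.boxPoints(r)])
E
```

```text
time: 33.83
eef_pos: [0.4971, 0.1663, 0.1333]
tcp_rot: [0.94, 0.342, 0.0, 0.0]
contact_force: [-0.4, -0.7, -0.4]
opening: 0.608
finger_force: 0.0
yaw 40.02 F [-0.39 -0.68 -0.39] T [0.019 0.015 0.004] tau6 0.0 q6 1.0
time: 34.67
eef_pos: [0.4963, 0.1662, 0.2317]
tcp_rot: [0.94, 0.342, -0.001, -0.0]
contact_force: [-0.4, -0.6, -0.3]
opening: 0.598
finger_force: 0.0
top expected [206.4 248.3]
[280.  187.5] [17. 16.] [[0.6619, 0.0192], [0.6627, -0.0182], [0.6222, -0.0188], [0.6214, 0.0184]]
scene expected [265.4 229.1]
[265.  232.1] [30.3  7.5] [[0.5072, 0.2088], [0.5296, 0.187], [0.4694, 0.1397], [0.4484, 0.1624]]
[266.5 216. ] [16. 15.] [[0.5778, 0.11], [0.5481, 0.083], [0.4964, 0.135], [0.5246, 0.1607]]
wrist expected [283.6 220.8]
[280.5 243.5] [13. 35.] [[0.4635, 0.1475], [0.4884, 0.1681], [0.4953, 0.1599], [0.4708, 0.1389]]
[280.9 194.5] [15.3 45.3] [[0.4938, 0.174], [0.5231, 0.197], [0.5306, 0.1877], [0.5016, 0.1642]]
```

The key is upright and back at its original height, released without load. The bulb's pixels have not moved. Handing in.

```bash
python3 -c "
from plant import sign_off;print(sign_off())"
```

```text
the job is handed in; nothing more can be done
None
```

I handed the job in at about 35 s: the key seated on the nut with a light press, I turned the nut clockwise to its stop (peak about 0.41 N m at the wrist, below the cartridge's 0.7), and the key is back upright and fully down in its stand.

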